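# Pry open the cap case, pack the lens caps, pin it shut

## Task

Take the pry blade from its rest, lever the cap case's lid up with it through the notch in the case's front, lay the blade back on its rest and swing the lid right open. Pack every loose lens cap on the bench flat in the case, close the lid fully, then push the hasp pin through the fork and the lid's lug until its head sits against the fork. Leave the tape roll, the stopper and the parts dish where they are.

Things in the scene. Friction and masses are not known exactly. Their poses are not given: they have to be found in the camera images.
- case: Grey metal case, fixed to the bench, 160 mm long (its x) by 92 mm (its y) by 48 mm high with the aluminium lid shut. Origin: centre of its underside. Front is its -y side (y -46 mm), hinge on its +y side. Inside: 150 x 82 mm clear (x -75..75, y -41..41), floor at z 24 mm, walls to z 42 mm, no dividers. From the front, at x -35 mm, a steel bracket carries the fork: two upright ears 6 mm thick, together 24 mm wide (x -47..-23), y -98..-74, up to z 44 mm.
- case_lid (a joint): Lid angle in rad: 0 shut, 2.25 fully open, leaning back past upright. The 160 x 92 x 6 mm lid (case z 42 to 48 mm when shut) covers the case flush, with nothing for fingers to lift. Its stiff hinge (about 0.15 N m) stays wherever it is left. Lid weighs 0.12 kg.
- case_hinge (a point): Point on the lid's hinge axis (case x -35, y +46, z 45 mm); axis along the case's x.
- notch (a point): Middle of the pry notch on the front wall's outer face (case x +52, y -46, z 37.5 mm). The notch is an opening 26 mm wide and 9 mm high in the top of the 5 mm thick front wall (z 33 to 42 mm), right under the lid: a blade pushed in along the case's +y comes under the lid's edge.
- lug (a point): Centre of the hole (11.5 mm) in the lid's lug, the steel plate at the end of an arm on the lid's front edge; it turns with the lid. Plate and arm are 8 mm thick (along case x), so they can be pinched across x from above once the lid is raised clear of the fork; the lug is 24 mm (y) by 25 mm (z), 132 mm out from the hinge axis and 15 mm below it when shut, where it hangs between the fork's ears.
- fork_mouth (a point): Middle of the fork's hole on the face where the pin's head must sit (case x -23, y -86, z 30 mm). The hole through both ears is 11.5 mm wide; the pin goes in along the case's -x. Axes as the case.
- hasp_pin: Steel pin, 30 g: shank 8 mm thick and 36 mm long along its -x with a tapered tip; square dark head 16 x 16 mm, 20 mm long along +x. Origin: on the axis where the head meets the shank. It starts lying level in its block, axis 30 mm above the bench, head free beyond the block.
- pin_block: Fixed wooden block 26 x 30 x 36 mm with a 12 mm groove along its x in which the pin's shank lies. Origin: centre of its underside.
- pry_blade: Pry tool, 60 g: wooden handle 104 x 14 x 14 mm along its x (x -52..52) with a steel blade 50 mm long, 16 mm wide (y), 2.5 mm thick (z), tip at x +102. Origin: middle of the handle. It starts lying level in the rest, blade flat.
- tool_rest: Fixed dark rest: base 40 x 122 x 8 mm with two posts at its y -47 and +47 mm, each 8 mm thick (y), with a flat-bottomed saddle 26 mm above the bench between two flared cheeks (about 20 mm apart at the bottom, 30 mm at the top, 38 mm above the bench), in which the tool's handle lies along the rest's y. Origin: centre of its underside. With the tool in it, its blade points along the rest's +y and the handle's middle line is 33 mm above the bench.
- cap_1: Black round lens cap with a knurled rim, 28 mm in diameter, 12 mm high, lying flat; origin: centre of its underside; 15 g. Two to four of the four caps are present.
- cap_2: Black round lens cap with a knurled rim, 28 mm in diameter, 12 mm high, lying flat; origin: centre of its underside; 15 g. Two to four of the four caps are present.
- cap_3: Black round lens cap with a knurled rim, 28 mm in diameter, 12 mm high, lying flat; origin: centre of its underside; 15 g. Two to four of the four caps are present.
- cap_4: Black round lens cap with a knurled rim, 28 mm in diameter, 12 mm high, lying flat; origin: centre of its underside; 15 g. Two to four of the four caps are present.
- brush_n: Bystander: wooden brush fixed on the bench, about 9 mm high, lying roughly along y within 80 mm of its origin, 22 mm to either side in x.
- tape_roll: Bystander: loose roll of tape, 68 mm wide, 19 mm high.
- stopper: Bystander: loose black bottle stopper, 43 mm wide, 32 mm high.
- parts_dish: Bystander: loose small white dish, 69 mm wide, 16 mm high.

How it is judged:
By the outcome, as a careful person would: the job done as asked, in the order asked, and still so for the second after the job is handed in, with the robot touching nothing.
Of cap_1, cap_2, cap_3, cap_4 only 2 to 4 are there at a start; the rules pass over those that are not, and their reading is None.
At some moment in a run one of cap_1, cap_2, cap_3, cap_4 may be knocked a few centimetres aside while the robot is not near it.
It also fails if it takes over 210 s, if anything falls off the work surface, if the arm or the gripper's body presses on something with over 40 N, if the wrist force passes 120 N, or if a joint passes its speed limit or range.

## Robot

A 7-joint arm with a two-finger parallel gripper is mounted at the origin on a cart in front of the work surface, level with it; the furniture and walls round the work are solid. World frame = base frame: x ahead of the robot, y to its left, z up, the work surface at z = 0. Lengths are in m, angles in rad, forces in N, time in s.
With the tool pointing down it reaches from about 0.4 to 0.85 m from the base axis. Payload 10.4 kg.
Tool frame: the origin (TCP) lies midway between the tips of the shut fingers; the grasp point (between the pads) lies 19 mm behind it (r.tcp_to_grasp is the z of the grasp point in the tool frame, in m); z points along the fingers, x is the direction in which the jaws open and shut, and the axes are right-handed (so a half turn about z gives the same grasp; the last joint's range is limited). The gripper opens to 87 mm and grips with 3 to 60 N. Pads are 19 mm wide; open, the fingers measure 117 mm over their backs; the gripper's body (75 mm by 190 mm) begins 51 mm behind the grasp point.
Start: joints at [1.219, 0.332, -0.065, 1.46, 0.022, 1.35, -0.088], TCP at [0.202, -0.592, 0.223] pointing down, gripper open.
Joint ranges: [-2.6, 2.6], [-0.5, 2.12], [-1.47, 1.34], [0.16, 2.42], [-1.27, 4.41], [0.06, 2.06], [-2.6, 2.6]. Speed limits (rad/s): [2.22, 2.22, 2.79, 2.79, 3.14, 3.14, 3.14].

## Interface

Orientations are given as a unit quaternion [x, y, z, w].
In Python, from bench import r, camera, close_job gives the robot as it stands. The module is installed in compiled form; this text tells all that it offers.
- The arm moves only by the shell command python3 -m crank 'ROWS' [FORCE]. ROWS is JSON, a list of rows, each an object of numbers: "x", "y", "z": the shift along the tool's x, y, z scaled (see below); "ax", "ay", "az": the turn, a rotation vector about the tool's x, y, z scaled (see below); "claw": the closure, from -1 (fully open) to 1 (shut), so that 0 is half open. A call has exactly 5 rows; each row is the pose to reach, as a shift and turn from the pose commanded when the call began, along the tool's axes at that moment; what a row does not reach only later rows make up. The controller multiplies each number of a shift by 1 m and each number of a turn by 2 rad. A row lasts 1/12 s, in which the tool goes at most 41.7 mm and 7.16 degrees, less where a joint would pass 70% of its speed; a pose out of reach is approached as far as the arm can. A call with a number of a shift or a turn outside -1 to 1 is refused whole. A call with a gripper value outside its range is refused whole. The fingers move at their own pace and stop on an object; FORCE is the grip in N (left out, the last holds). Time passes only in rows, so rows that repeat a pose let the fingers close, or fill a call up. It gives the time, the measured TCP pose, the force and the opening at its end, in the units of the state.
- r.read_state(): the state, without advancing time (a new reading comes with each control period).
- camera(name): name is "side" or "top" or "wrist"; returns a dict with "color" (400x640x3 uint8, blue, green, red), "fx", "fy", "cx", "cy" (pixels), "eye" and "orientation" of the camera in the world. Camera axes: x right, y down, z forward; pixel columns grow to the right and rows downward; lengths in m; the calibration is good to about 2 mm. A picture is of the moment at which its call begins. There is no depth.
- close_job(): hands the job in, once; it reports no verdict.
The state is a dict: "time": time; "joint_positions": joint angles; "joint_vel": joint speeds; "joint_torque": joint torques, N m; "ee_pos": TCP position; "eef_rot": TCP orientation; "ft_force": force on the tool from outside, world axes, zero at the start; "torque": the same for the moment, N m; "width": finger opening in m.
Only numpy, scipy, OpenCV 4.12 (cv2) and the standard library are available. Lean on these libraries where they do the work, as an engineer would, in place of code of your own. Each camera call takes 0.05 s, during which the arm holds its last target. There are 200 camera calls.

## Working session

There is one attempt and no reset: what is moved stays moved. The work goes in short steps, Python scripts to look and compute and a shell command to move; the robot and the scene stay as the last step left them, time stands still between calls to the robot, and variables do not carry over. Pictures are saved under pics/ and viewed, about 12 in all and at most 16, crops included, and the job is handed in when it is done.

```bash
mkdir -p pics
python3 - <<'E'
from bench import r,camera
import cv2,json
s=r.read_state()
for k in s: print(k,s[k])
print(r.tcp_to_grasp)
for n in("side","top"):
    c=camera(n); cv2.imwrite(f"pics/{n}0.png",c["color"]); print(n,{k:c[k] for k in c if k!="color"})
E
```

```text
time 0.0
joint_positions [ 1.21942144  0.33286082 -0.0646714   1.46097544  0.02159464  1.34989792
 -0.08852858]
joint_vel [ 0.00125222  0.00026336 -0.00012923 -0.00034109 -0.00139626 -0.00122739
  0.00205576]
joint_torque [-2.04824655e-04 -6.23257613e+01  2.50221498e-02 -3.89909649e+01
 -6.12541381e-02  3.96055926e-02  1.36815129e-04]
ee_pos [ 0.20165123 -0.59115036  0.22174448]
eef_rot [ 8.13280357e-01 -5.81871582e-01 -6.08641670e-04 -3.90656374e-04]
ft_force [-0.51588342  0.06834765 -0.63010444]
torque [-0.01351127 -0.00954538  0.01272305]
width 0.0868796552989263
-0.0187
side {'fx': 408.5368307400303, 'fy': 408.5368307400303, 'cx': 325.78193209379396, 'cy': 192.87562495558578, 'eye': array([ 0.35245256, -1.08183894,  0.66899544]), 'orientation': array([ 0.86352077, -0.06767944,  0.04823363, -0.49741822])}
top {'fx': 505.85250397239196, 'fy': 505.85250397239196, 'cx': 320.60598050095234, 'cy': 195.86027278934262, 'eye': array([0.33806083, 0.05199891, 1.80651184]), 'orientation': array([-0.70547634,  0.70641893, -0.05369582,  0.01980382])}
```

View pics/top0.png

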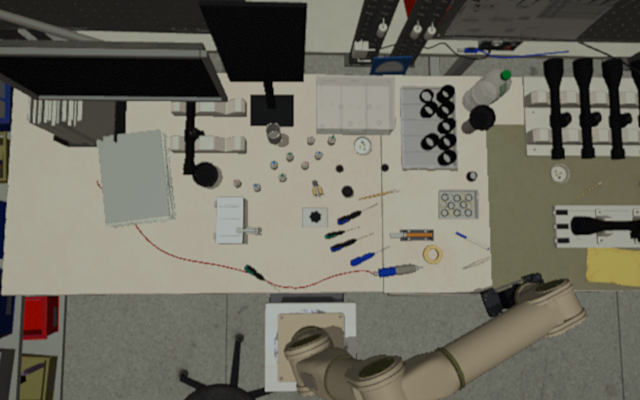

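View pics/side0.png

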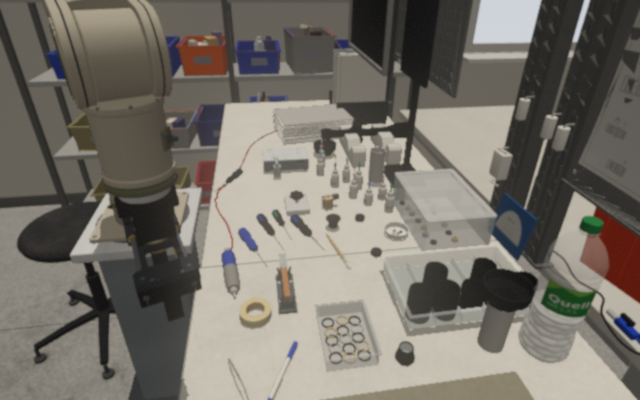

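Top view: case at about (230,220), fork at (250,232), tool rest with an orange handle at (415,235), tape at (432,254). The small dark discs at (340,168) and (385,167) look like caps. I'll enlarge that area.

Run:
```python
import cv2
a=cv2.imread("pics/top0.png")[130:285,205:405]; cv2.imwrite("pics/c1.png",cv2.resize(a,None,fx=4,fy=3.87,interpolation=cv2.INTER_CUBIC)[:600])
b=cv2.imread("pics/top0.png")[130:285,375:505]; b=cv2.resize(b,None,fx=3.8,fy=3.8,interpolation=cv2.INTER_CUBIC)
cv2.imwrite("pics/c2.png",b)
```

```text
(no output)
```

View pics/c1.png

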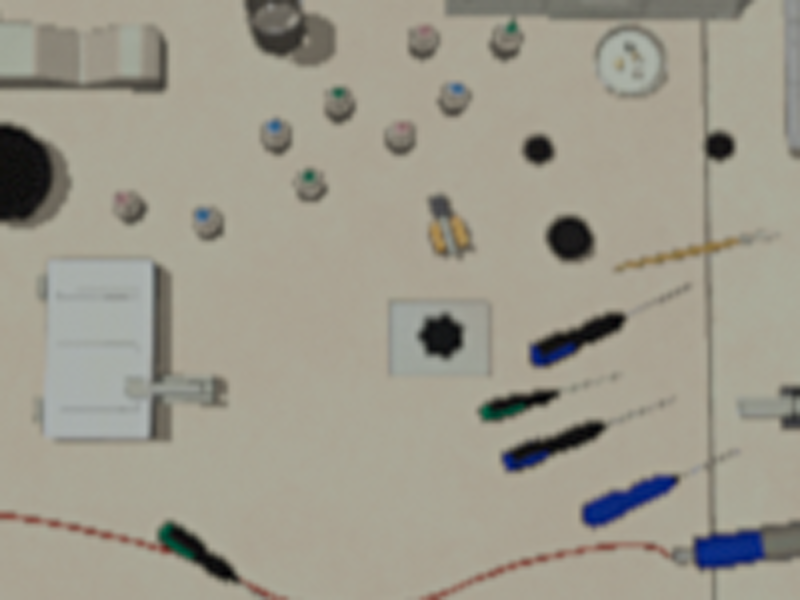

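View pics/c2.png

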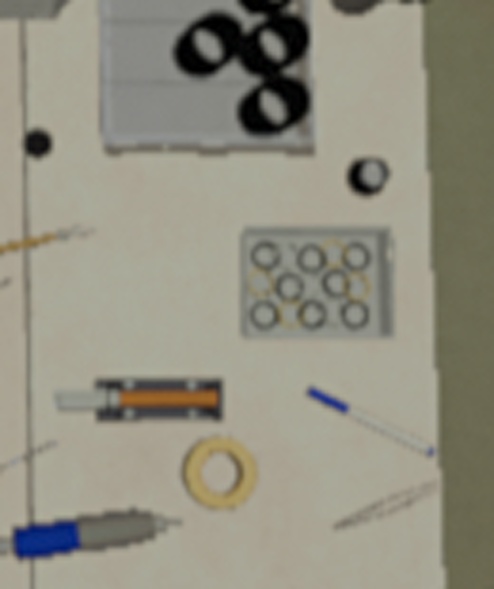

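Two caps are visible, at about (340,168) and (385,167). The stopper is at (348,191), the dish at (362,146), the pin block at (318,188), and the pry blade points toward +y. Next I'll convert these to coarse world positions.

```bash
cat > h.py <<'E'
import numpy as np,cv2
from scipy.spatial.transform import Rotation as R
from bench import r,camera
def ray(c,u,v,z):
    d=R.from_quat(c["orientation"]).apply([(u-c["cx"])/c["fx"],(v-c["cy"])/c["fy"],1]); e=np.array(c["eye"])
    return e+d*(z-e[2])/d[2]
def pix(c,p):
    q=R.from_quat(c["orientation"]).inv().apply(np.array(p)-c["eye"]); return c["cx"]+c["fx"]*q[0]/q[2],c["cy"]+c["fy"]*q[1]/q[2]
def snap(n,f=None):
    c=camera(n)
    if f: cv2.imwrite("pics/"+f,c["color"])
    return c
def q(yaw,tilt=0):  # yaw: azimuth (deg) of tool x, tool down; tilt: extra world rotvec about x (deg)
    t=np.radians(yaw/2); return (R.from_euler("x",tilt,degrees=True)*R.from_quat([np.cos(t),np.sin(t),0,0]))
def go(p,Q):
    "print row values from measured pose to world target"
    s=r.read_state(); R0=R.from_quat(s["eef_rot"]); sh=R0.inv().apply(np.array(p)-s["ee_pos"]); a=(R0.inv()*Q).as_rotvec()/2
    print("shift",sh.round(4),"turn",a.round(4),"calls~",round(max(np.linalg.norm(sh)/.2,np.linalg.norm(2*a)/.6),1))
E
python3 - <<'E'
from h import *
c=camera("top")
A=lambda x,y:(205+x/4,130+y/3.87); B=lambda x,y:(375+x/3.8,130+y/3.8)
for n,p,z in [("lidTL",A(47,258),.048),("lidTR",A(155,258),.048),("lidBR",A(155,438),.048),("lidBL",A(43,438),.048),("lug",A(212,392),.044),
 ("pinhead",A(440,205),.038),("block",A(450,238),.036),("capA",A(538,149),.012),("capB",A(719,146),.012),("stop",A(570,238),.032),("dish",A(630,62),.016),
 ("tip",B(55,400),.033),("handleend",B(220,398),.04),("handlestart",B(118,398),.04),("tape",B(220,472),.019),("dark",B(370,176),.03)]:
    print(n,np.round(p,1),ray(c,*p,z)[:2].round(4))
E
```

```text
lidTL [216.8 196.7] [0.5185 0.3274]
lidTR [243.8 196.7] [0.5186 0.2344]
lidBR [243.8 243.2] [0.3577 0.2325]
lidBL [215.8 243.2] [0.358 0.328]
lug [258.  231.3] [0.3986 0.1844]
pinhead [315. 183.] [ 0.5684 -0.0137]
block [317.5 191.5] [ 0.5384 -0.0225]
capA [339.5 168.5] [ 0.6245 -0.103 ]
capB [384.8 167.7] [ 0.628 -0.267]
stop [347.5 191.5] [ 0.539  -0.1291]
dish [362.5 146. ] [ 0.7063 -0.1867]
tip [389.5 235.3] [ 0.384 -0.276]
handleend [432.9 234.7] [ 0.3852 -0.4289]
handlestart [406.1 234.7] [ 0.3855 -0.3334]
tape [432.9 254.2] [ 0.3168 -0.4327]
dark [472.4 176.3] [ 0.595  -0.5812]
```

Run:
```python
from h import *
go([.385,-.37,.16],q(0))
```

```text
shift [-0.1502 -0.2449  0.0621] turn [-3.00e-04  5.00e-04 -6.21e-01] calls~ 2.1
```

```bash
python3 -m crank '[{"x":-0.15,"y":-0.245,"z":0.062,"az":-0.62,"claw":-1},{"x":-0.15,"y":-0.245,"z":0.062,"az":-0.62,"claw":-1},{"x":-0.15,"y":-0.245,"z":0.062,"az":-0.62,"claw":-1},{"x":-0.15,"y":-0.245,"z":0.062,"az":-0.62,"claw":-1},{"x":-0.15,"y":-0.245,"z":0.062,"az":-0.62,"claw":-1}]' 20; python3 -c "
from h import *
go([.385,-.37,.16],q(0))"
```

```text
shift [-0.1502 -0.2449  0.0621] turn [-3.00e-04  5.00e-04 -6.21e-01] calls~ 2.1schema error: expected keys x, y, z, ax, ay, az, claw
```

```bash
python3 -m crank '[{"x":-0.15,"y":-0.245,"z":0.062,"ax":0,"ay":0,"az":-0.62,"claw":-1},{"x":-0.15,"y":-0.245,"z":0.062,"ax":0,"ay":0,"az":-0.62,"claw":-1},{"x":-0.15,"y":-0.245,"z":0.062,"ax":0,"ay":0,"az":-0.62,"claw":-1},{"x":-0.15,"y":-0.245,"z":0.062,"ax":0,"ay":0,"az":-0.62,"claw":-1},{"x":-0.15,"y":-0.245,"z":0.062,"ax":0,"ay":0,"az":-0.62,"claw":-1}]' 20; python3 -c "
from h import *
go([.385,-.37,.16],q(0))"
```

```text
time: 0.57
ee_pos: [0.3327, -0.433, 0.1781]
eef_rot: [0.954, -0.301, -0.0, 0.0]
ft_force: [0.2, -0.7, -1.0]
width: 0.0873
shift [ 0.0067 -0.0817  0.0181] turn [ 1.000e-04  0.000e+00 -3.055e-01] calls~ 1.0
```

```bash
python3 -m crank '[{"x":0.007,"y":-0.082,"z":0.018,"ax":0,"ay":0,"az":-0.305,"claw":-1},{"x":0.007,"y":-0.082,"z":0.018,"ax":0,"ay":0,"az":-0.305,"claw":-1},{"x":0.007,"y":-0.082,"z":0.018,"ax":0,"ay":0,"az":-0.305,"claw":-1},{"x":0.007,"y":-0.082,"z":0.018,"ax":0,"ay":0,"az":-0.305,"claw":-1},{"x":0.007,"y":-0.082,"z":0.018,"ax":0,"ay":0,"az":-0.305,"claw":-1}]'; python3 -c "
from h import *
go([.385,-.37,.16],q(0))
c=snap('wrist','w1.png');print(c['eye'],c['orientation'],c['fx'])"
```

```text
time: 0.98
ee_pos: [0.3854, -0.3711, 0.1603]
eef_rot: [1.0, 0.001, -0.0, -0.0]
ft_force: [-0.1, 0.9, 0.0]
width: 0.0872
shift [-0.0004 -0.0011  0.0003] turn [-0.0002  0.0002  0.0006] calls~ 0.0
[ 0.38465764 -0.30424894  0.32258134] [9.92536791e-01 4.32768218e-04 8.44598646e-05 1.21944759e-01] 351.1821898631703
```

View pics/w1.png

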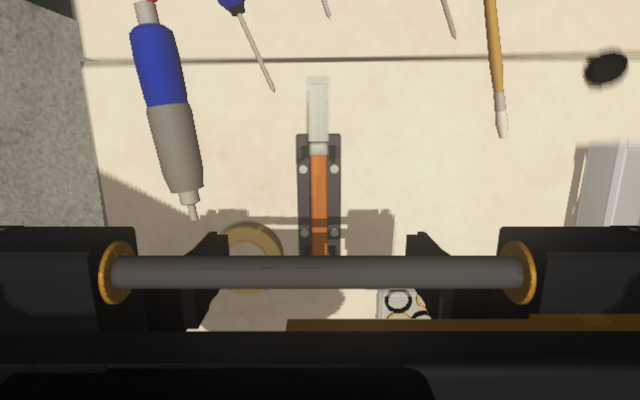

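Wrist view: the tool lies nearly along the image's vertical. Blade tip at (317,76), handle start at (318,152), posts near rows 165 and 232, tape at (250,255).

```bash
python3 -c "
from h import *
c=camera('wrist');h=cv2.cvtColor(c['color'],cv2.COLOR_BGR2HSV)
m=cv2.inRange(h,(5,150,120),(20,255,255));m[:100]=0;m[255:]=0;m[:,:290]=0;m[:,350:]=0
ys,xs=np.nonzero(m);print(ys.min(),ys.max())
for y in (160,200,240): 
  k=xs[ys==y]; 
  if len(k): print(y,k.min(),k.max(),ray(c,(k.min()+k.max())/2,y,.04))
print('start',ray(c,318,ys.min(),.04)); print('tip',ray(c,317.5,76,.034))
"
```

```text
156 253
160 312 327 [ 0.38632895 -0.33957227  0.04      ]
200 312 326 [ 0.38621662 -0.372687    0.04      ]
start [ 0.38509574 -0.33637004  0.04      ]
tip [ 0.3842322  -0.27505387  0.034     ]
```

```bash
python3 -m crank '[{"x":0,"y":-0.009,"z":0.04,"ax":0,"ay":0,"az":0,"claw":-0.3},{"x":0,"y":-0.009,"z":0.08,"ax":0,"ay":0,"az":0,"claw":-0.3},{"x":0,"y":-0.009,"z":0.115,"ax":0,"ay":0,"az":0,"claw":-0.3},{"x":0,"y":-0.009,"z":0.135,"ax":0,"ay":0,"az":0,"claw":-0.3},{"x":0,"y":-0.009,"z":0.1455,"ax":0,"ay":0,"az":0,"claw":-0.3}]'
python3 -m crank '[{"x":0,"y":0,"z":0,"ax":0,"ay":0,"az":0,"claw":1},{"x":0,"y":0,"z":0,"ax":0,"ay":0,"az":0,"claw":1},{"x":0,"y":0,"z":0,"ax":0,"ay":0,"az":0,"claw":1},{"x":0,"y":0,"z":0,"ax":0,"ay":0,"az":0,"claw":1},{"x":0,"y":0,"z":0,"ax":0,"ay":0,"az":0,"claw":1}]' 55
```

```text
time: 1.5
ee_pos: [0.3834, -0.3617, 0.012]
eef_rot: [1.0, -0.006, -0.002, -0.002]
ft_force: [-0.3, -0.2, 0.6]
width: 0.0618
time: 1.92
ee_pos: [0.3858, -0.3637, 0.0165]
eef_rot: [1.0, -0.004, 0.001, 0.001]
ft_force: [-1.3, 0.1, -0.3]
width: 0.0312
```

```bash
python3 -m crank '[{"x":0,"y":0,"z":0,"ax":0,"ay":0,"az":0,"claw":1},{"x":0,"y":0,"z":0,"ax":0,"ay":0,"az":0,"claw":1},{"x":0,"y":0,"z":0,"ax":0,"ay":0,"az":0,"claw":1},{"x":0,"y":0,"z":0,"ax":0,"ay":0,"az":0,"claw":1},{"x":0,"y":0,"z":0,"ax":0,"ay":0,"az":0,"claw":1}]' 55
python3 -m crank '[{"x":0,"y":0,"z":-0.02,"ax":0,"ay":0,"az":0,"claw":1},{"x":0,"y":0,"z":-0.04,"ax":0,"ay":0,"az":0,"claw":1},{"x":0,"y":0,"z":-0.07,"ax":0,"ay":0,"az":0,"claw":1},{"x":0,"y":0,"z":-0.1,"ax":0,"ay":0,"az":0,"claw":1},{"x":0,"y":0,"z":-0.1,"ax":0,"ay":0,"az":0,"claw":1}]' 55
python3 -c "
from h import *
go([.490,.08,.11],q(0))"
```

```text
time: 2.33
ee_pos: [0.3854, -0.3632, 0.0155]
eef_rot: [1.0, -0.004, 0.0, 0.0]
ft_force: [-1.4, 0.5, 5.1]
width: 0.0135
time: 2.75
ee_pos: [0.3873, -0.3648, 0.1205]
eef_rot: [1.0, -0.004, 0.003, 0.003]
ft_force: [0.2, -0.0, 0.2]
width: 0.0135
shift [ 0.0995 -0.4455  0.0087] turn [ 0.0027 -0.0027 -0.0035] calls~ 2.3
```

```bash
python3 -m crank '[{"x":0.1,"y":-0.445,"z":0,"ax":0,"ay":0,"az":-0.002,"claw":1},{"x":0.1,"y":-0.445,"z":0,"ax":0,"ay":0,"az":-0.002,"claw":1},{"x":0.1,"y":-0.445,"z":0,"ax":0,"ay":0,"az":-0.002,"claw":1},{"x":0.1,"y":-0.445,"z":0,"ax":0,"ay":0,"az":-0.002,"claw":1},{"x":0.1,"y":-0.445,"z":0,"ax":0,"ay":0,"az":-0.002,"claw":1}]' 55
python3 -c "
from h import *
go([.490,.08,.12],q(0))"
```

```text
time: 3.17
ee_pos: [0.4319, -0.1582, 0.1147]
eef_rot: [1.0, -0.002, -0.0, 0.0]
ft_force: [2.3, -0.1, -0.2]
width: 0.0137
shift [ 0.0573 -0.2384 -0.0054] turn [ 0.0001  0.0002 -0.0017] calls~ 1.2
```

```bash
python3 -m crank '[{"x":0.057,"y":-0.24,"z":-0.005,"ax":0,"ay":0,"az":-0.002,"claw":1},{"x":0.057,"y":-0.24,"z":-0.005,"ax":0,"ay":0,"az":-0.002,"claw":1},{"x":0.057,"y":-0.24,"z":-0.005,"ax":0,"ay":0,"az":-0.002,"claw":1},{"x":0.057,"y":-0.24,"z":-0.005,"ax":0,"ay":0,"az":-0.002,"claw":1},{"x":0.057,"y":-0.24,"z":-0.005,"ax":0,"ay":0,"az":-0.002,"claw":1}]' 55
python3 -m crank '[{"x":0,"y":-0.035,"z":0,"ax":0,"ay":0,"az":0,"claw":1},{"x":0,"y":-0.035,"z":0,"ax":0,"ay":0,"az":0,"claw":1},{"x":0,"y":-0.035,"z":0,"ax":0,"ay":0,"az":0,"claw":1},{"x":0,"y":-0.035,"z":0,"ax":0,"ay":0,"az":0,"claw":1},{"x":0,"y":-0.035,"z":0,"ax":0,"ay":0,"az":0,"claw":1}]' 55
python3 -c "
from h import *
go([.490,.08,.12],q(0));snap('wrist','w2.png')"
```

```text
time: 3.58
ee_pos: [0.4807, 0.0443, 0.1191]
eef_rot: [1.0, 0.0, 0.0, 0.0]
ft_force: [0.2, -0.7, -1.2]
width: 0.0135
time: 4.0
ee_pos: [0.4808, 0.0761, 0.1189]
eef_rot: [1.0, -0.0, -0.0, 0.0]
ft_force: [0.6, -0.2, -0.7]
width: 0.0133
shift [ 0.0092 -0.0039 -0.0011] turn [ 0.0003  0.0003 -0.0004] calls~ 0.1
```

View pics/w2.png

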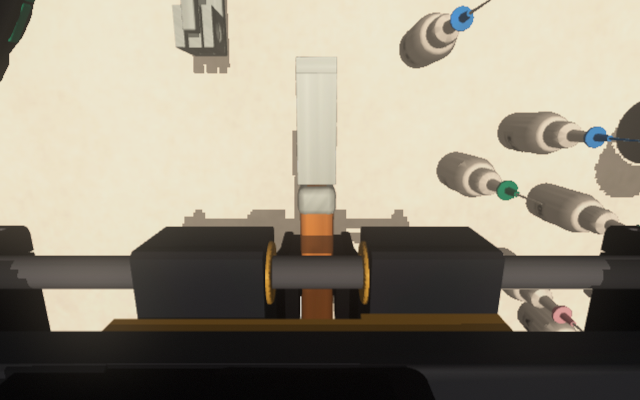

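Wrist view: the blade sits squarely in the grip, centreline at column 316 and tip at row 57. The fork is at the top left (203,20). I'll advance to see the case front.

```bash
python3 -m crank '[{"x":0.009,"y":-0.06,"z":0,"ax":0,"ay":0,"az":0,"claw":1},{"x":0.009,"y":-0.06,"z":0,"ax":0,"ay":0,"az":0,"claw":1},{"x":0.009,"y":-0.06,"z":0,"ax":0,"ay":0,"az":0,"claw":1},{"x":0.009,"y":-0.06,"z":0,"ax":0,"ay":0,"az":0,"claw":1},{"x":0.009,"y":-0.06,"z":0,"ax":0,"ay":0,"az":0,"claw":1}]' 55
python3 -c "
from h import *
go([.490,.12,.12],q(0));snap('wrist','w3.png')"
```

```text
time: 4.47
ee_pos: [0.4899, 0.1359, 0.1191]
eef_rot: [1.0, -0.0, -0.0, 0.0]
ft_force: [0.1, 0.0, -0.3]
width: 0.0134
shift [ 0.0001  0.0159 -0.0009] turn [ 0.0004  0.0002 -0.0004] calls~ 0.1
```

View pics/w3.png

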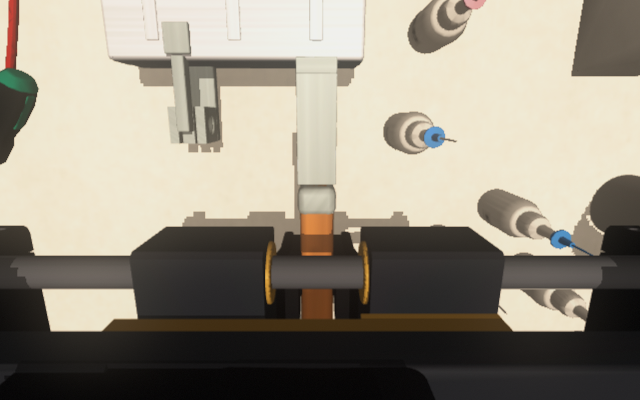

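Lid front corners are at about (110,56) and (362,56), with the fork and lug at (190,110). The blade is in line with the right part of the case.

```bash
python3 -c "
from h import *
c=camera('wrist');g=cv2.cvtColor(c['color'],cv2.COLOR_BGR2GRAY)
for u in (130,270,350): print(u,[int(v) for v in g[44:72,u]])
print([int(v) for v in g[45,95:120]],[int(v) for v in g[45,350:375]])
for u,v in ((106,45),(364.5,45),(112,61),(362,61),(171,142),(218,142)): print(u,v,ray(c,u,v,.048).round(4),ray(c,u,v,.042).round(4))
"
```

```text
130 [233, 234, 235, 233, 233, 233, 233, 232, 232, 232, 233, 223, 199, 176, 147, 115, 90, 82, 82, 81, 155, 220, 232, 232, 232, 232, 232, 233]
270 [238, 238, 238, 238, 238, 238, 237, 237, 237, 238, 238, 234, 221, 198, 167, 126, 91, 78, 77, 76, 78, 78, 76, 93, 131, 148, 148, 148]
350 [239, 240, 240, 240, 240, 239, 239, 239, 240, 240, 240, 238, 231, 217, 190, 146, 101, 82, 80, 80, 81, 80, 79, 85, 126, 152, 151, 151]
[232, 233, 233, 233, 233, 233, 233, 233, 233, 233, 233, 218, 217, 231, 234, 234, 234, 234, 234, 234, 234, 234, 234, 235, 234] [240, 240, 240, 240, 240, 240, 240, 240, 240, 240, 239, 237, 229, 201, 224, 233, 234, 234, 234, 234, 234, 233, 233, 233, 233]
106 45 [0.3597 0.2447 0.048 ] [0.3564 0.2458 0.042 ]
364.5 45 [0.5188 0.2444 0.048 ] [0.5195 0.2455 0.042 ]
112 61 [0.3621 0.2355 0.048 ] [0.3588 0.2363 0.042 ]
362 61 [0.5175 0.2352 0.048 ] [0.5182 0.236  0.042 ]
171 142 [0.3936 0.1856 0.048 ] [0.3912 0.1852 0.042 ]
218 142 [0.4245 0.1856 0.048 ] [0.4228 0.1852 0.042 ]
```

```bash
python3 -m crank '[{"x":0.0015,"y":0.008,"z":0.03,"ax":0,"ay":0,"az":0,"claw":1},{"x":0.0015,"y":0.008,"z":0.06,"ax":0,"ay":0,"az":0,"claw":1},{"x":0.0015,"y":0.008,"z":0.085,"ax":0,"ay":0,"az":0,"claw":1},{"x":0.0015,"y":0.008,"z":0.1,"ax":0,"ay":0,"az":0,"claw":1},{"x":0.0015,"y":0.008,"z":0.1,"ax":0,"ay":0,"az":0,"claw":1}]' 55
python3 -m crank '[{"x":0,"y":0,"z":0,"ax":0,"ay":0,"az":0,"claw":1},{"x":0,"y":0,"z":0,"ax":0,"ay":0,"az":0,"claw":1},{"x":0,"y":0,"z":0,"ax":0,"ay":0,"az":0,"claw":1},{"x":0,"y":0,"z":0,"ax":0,"ay":0,"az":0,"claw":1},{"x":0,"y":0,"z":0,"ax":0,"ay":0,"az":0,"claw":1}]' 55
python3 -c "
from h import *
go([.4915,.167,.019],q(0));snap('wrist','w4.png');
c=camera('side');print(pix(c,[.491,.22,.037]));a=c['color'];u,v=map(int,pix(c,[.45,.2,.037]));cv2.imwrite('pics/s4.png',cv2.resize(a[v-40:v+40,u-60:u+60],None,fx=6,fy=6,interpolation=cv2.INTER_CUBIC))"
```

```text
time: 4.98
ee_pos: [0.4892, 0.1275, 0.0163]
eef_rot: [1.0, -0.0, -0.003, 0.001]
ft_force: [-0.6, -1.2, -0.3]
width: 0.0132
time: 5.4
ee_pos: [0.4919, 0.1294, 0.0201]
eef_rot: [1.0, 0.0, 0.001, 0.0]
ft_force: [-0.2, -0.4, -1.0]
width: 0.0136
shift [-0.0004 -0.0376  0.0011] turn [ 0.     -0.0008  0.0004] calls~ 0.2
(np.float64(300.9106798092587), np.float64(162.32952500206997))
```

View pics/s4.png

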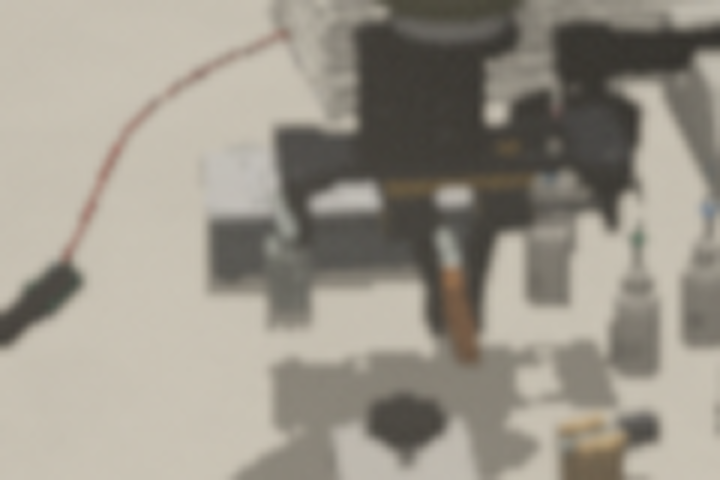

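Side crop: the blade is just short of the case front and at notch height. A bottle stands close to the gripper's right side, so I'll check its position and height before going forward.

```bash
python3 -c "
from h import *
C={'eye':np.array([.489,.2025,.2814]),'orientation':np.array([.9925,.0002,.0001,.1219]),'fx':351.18,'fy':351.18,'cx':camera('wrist')['cx'],'cy':camera('wrist')['cy']}
T=camera('top')
def rd(c,u,v): return R.from_quat(c['orientation']).apply([(u-c['cx'])/c['fx'],(v-c['cy'])/c['fy'],1])
def tri(a,ua,b,ub):
  da,db=rd(a,*ua),rd(b,*ub);A=np.stack([da,-db],1);t=np.linalg.lstsq(A,np.array(b['eye'])-a['eye'],rcond=None)[0];p=a['eye']+t[0]*da;q_=b['eye']+t[1]*db;return (p+q_)/2,np.linalg.norm(p-q_)
print('blue',tri(C,(434,136),T,(205+204/4,130+215/3.87)))
print('base',ray(C,402,133,0.0))
print(pix(C,[.491,.235,.0375]))
# also red-white bottle
print('blue by top',ray(T,256,185.5,.06))
"
```

```text
blue (array([0.55383473, 0.19056148, 0.0822136 ]), np.float64(0.0019878866535981083))
base [0.55606249 0.18909283 0.        ]
(np.float64(319.85773437576614), np.float64(63.98694173055924))
blue by top [0.55623805 0.19150743 0.06      ]
```

View pics/w4.png

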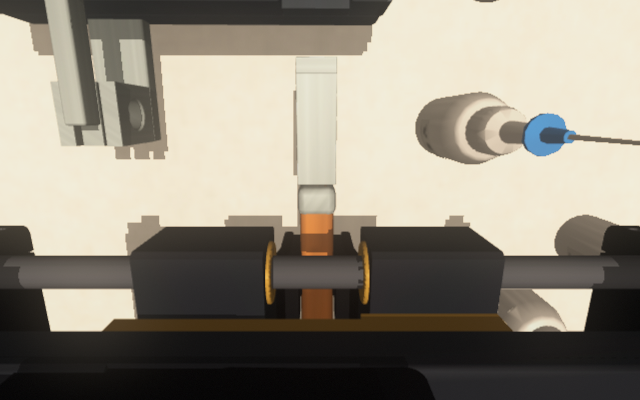

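The blue-capped bottle at (0.554,0.19) is about 82 mm high, so it stays below the gripper body, which starts at about 90 mm. The blade points at the notch. I'll go in slowly and watch the force.

```bash
python3 -m crank '[{"x":0,"y":-0.004,"z":0,"ax":0,"ay":0,"az":0,"claw":1},{"x":0,"y":-0.008,"z":0,"ax":0,"ay":0,"az":0,"claw":1},{"x":0,"y":-0.012,"z":0,"ax":0,"ay":0,"az":0,"claw":1},{"x":0,"y":-0.016,"z":0,"ax":0,"ay":0,"az":0,"claw":1},{"x":0,"y":-0.016,"z":0,"ax":0,"ay":0,"az":0,"claw":1}]' 55
python3 -m crank '[{"x":0,"y":-0.003,"z":0,"ax":0,"ay":0,"az":0,"claw":1},{"x":0,"y":-0.006,"z":0,"ax":0,"ay":0,"az":0,"claw":1},{"x":0,"y":-0.009,"z":0,"ax":0,"ay":0,"az":0,"claw":1},{"x":0,"y":-0.009,"z":0,"ax":0,"ay":0,"az":0,"claw":1},{"x":0,"y":-0.009,"z":0,"ax":0,"ay":0,"az":0,"claw":1}]' 55
```

```text
time: 6.07
ee_pos: [0.4912, 0.1468, 0.0194]
eef_rot: [1.0, 0.001, 0.0, -0.0]
ft_force: [-0.4, 0.1, -0.5]
width: 0.0133
time: 6.48
ee_pos: [0.4913, 0.1546, 0.0193]
eef_rot: [1.0, 0.001, 0.0, 0.0]
ft_force: [-0.6, -0.4, -0.8]
width: 0.0131
```

```bash
python3 -m crank '[{"x":0,"y":-0.003,"z":0,"ax":0,"ay":0,"az":0,"claw":1},{"x":0,"y":-0.006,"z":0,"ax":0,"ay":0,"az":0,"claw":1},{"x":0,"y":-0.009,"z":0,"ax":0,"ay":0,"az":0,"claw":1},{"x":0,"y":-0.01,"z":0,"ax":0,"ay":0,"az":0,"claw":1},{"x":0,"y":-0.01,"z":0,"ax":0,"ay":0,"az":0,"claw":1}]' 55
python3 -m crank '[{"x":0,"y":0,"z":-0.002,"ax":0,"ay":0,"az":0,"claw":1},{"x":0,"y":0,"z":-0.004,"ax":0,"ay":0,"az":0,"claw":1},{"x":0,"y":0,"z":-0.006,"ax":0,"ay":0,"az":0,"claw":1},{"x":0,"y":0,"z":-0.008,"ax":0,"ay":0,"az":0,"claw":1},{"x":0,"y":0,"z":-0.008,"ax":0,"ay":0,"az":0,"claw":1}]' 60
```

```text
time: 6.9
ee_pos: [0.4913, 0.165, 0.0193]
eef_rot: [1.0, 0.001, 0.0, -0.0]
ft_force: [0.7, -0.3, -0.7]
width: 0.0133
time: 7.32
ee_pos: [0.4913, 0.1643, 0.0276]
eef_rot: [1.0, 0.0, 0.0, 0.0]
ft_force: [-0.2, 0.6, -2.8]
width: 0.0137
```

```bash
python3 -m crank '[{"x":0,"y":0,"z":-0.003,"ax":0,"ay":0,"az":0,"claw":1},{"x":0,"y":0,"z":-0.006,"ax":0,"ay":0,"az":0,"claw":1},{"x":0,"y":0,"z":-0.009,"ax":0,"ay":0,"az":0,"claw":1},{"x":0,"y":0,"z":-0.012,"ax":0,"ay":0,"az":0,"claw":1},{"x":0,"y":0,"z":-0.012,"ax":0,"ay":0,"az":0,"claw":1}]' 60
python3 -m crank '[{"x":0,"y":0,"z":-0.003,"ax":0,"ay":0,"az":0,"claw":1},{"x":0,"y":0,"z":-0.006,"ax":0,"ay":0,"az":0,"claw":1},{"x":0,"y":0,"z":-0.01,"ax":0,"ay":0,"az":0,"claw":1},{"x":0,"y":0,"z":-0.014,"ax":0,"ay":0,"az":0,"claw":1},{"x":0,"y":0,"z":-0.014,"ax":0,"ay":0,"az":0,"claw":1}]' 60
python3 -c "
from h import *
snap('wrist','w5.png')"
```

```text
time: 7.73
ee_pos: [0.4915, 0.1647, 0.04]
eef_rot: [1.0, 0.001, 0.0, -0.0]
ft_force: [-1.6, 0.7, -3.2]
width: 0.0135
time: 8.15
ee_pos: [0.4916, 0.1645, 0.0542]
eef_rot: [1.0, 0.001, 0.0, 0.0]
ft_force: [-0.5, 0.5, -2.5]
width: 0.0133
```

View pics/w5.png

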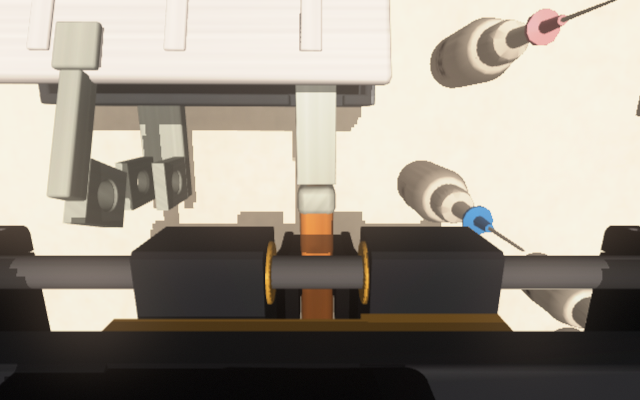

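Wrist view: the lid is raised (front edge at row 80, clear of the case at row 100), the lug at (95,195) is above the fork at (165,170), and the blade is still straight in the grip. I'll withdraw and return the blade to its rest.

```bash
python3 -m crank '[{"x":0,"y":0.02,"z":0.001,"ax":0,"ay":0,"az":0,"claw":1},{"x":0,"y":0.05,"z":0.001,"ax":0,"ay":0,"az":0,"claw":1},{"x":0,"y":0.08,"z":0,"ax":0,"ay":0,"az":0,"claw":1},{"x":0,"y":0.11,"z":-0.03,"ax":0,"ay":0,"az":0,"claw":1},{"x":-0.01,"y":0.15,"z":-0.06,"ax":0,"ay":0,"az":0,"claw":1}]' 60
python3 -m crank '[{"x":-0.1,"y":0.38,"z":0,"ax":0,"ay":0,"az":0,"claw":1},{"x":-0.1,"y":0.38,"z":0,"ax":0,"ay":0,"az":0,"claw":1},{"x":-0.1,"y":0.38,"z":0,"ax":0,"ay":0,"az":0,"claw":1},{"x":-0.1,"y":0.38,"z":0,"ax":0,"ay":0,"az":0,"claw":1},{"x":-0.1,"y":0.38,"z":0,"ax":0,"ay":0,"az":0,"claw":1}]'
python3 -c "
from h import *
go([.3857,-.363,.115],q(0))"
```

```text
time: 8.62
ee_pos: [0.4836, 0.0215, 0.108]
eef_rot: [1.0, 0.001, -0.0, -0.001]
ft_force: [1.2, -0.3, 0.6]
width: 0.0134
time: 9.03
ee_pos: [0.43, -0.1814, 0.1081]
eef_rot: [1.0, 0.0, 0.001, 0.001]
ft_force: [2.2, -0.7, -0.7]
width: 0.0132
shift [-0.0444  0.1816 -0.0068] turn [ 0.0006 -0.0007  0.0004] calls~ 0.9
```

```bash
python3 -m crank '[{"x":-0.044,"y":0.182,"z":-0.007,"ax":0,"ay":0,"az":0,"claw":1},{"x":-0.044,"y":0.182,"z":-0.007,"ax":0,"ay":0,"az":0,"claw":1},{"x":-0.044,"y":0.182,"z":-0.007,"ax":0,"ay":0,"az":0,"claw":1},{"x":-0.044,"y":0.182,"z":-0.007,"ax":0,"ay":0,"az":0,"claw":1},{"x":-0.044,"y":0.182,"z":-0.007,"ax":0,"ay":0,"az":0,"claw":1}]'
python3 -m crank '[{"x":0,"y":0,"z":0,"ax":0,"ay":0,"az":0,"claw":1},{"x":0,"y":0,"z":0,"ax":0,"ay":0,"az":0,"claw":1},{"x":0,"y":0,"z":0,"ax":0,"ay":0,"az":0,"claw":1},{"x":0,"y":0,"z":0,"ax":0,"ay":0,"az":0,"claw":1},{"x":0,"y":0,"z":0,"ax":0,"ay":0,"az":0,"claw":1}]'
python3 -c "
from h import *
go([.3857,-.363,.016],q(0))"
```

```text
time: 9.45
ee_pos: [0.3844, -0.3669, 0.1149]
eef_rot: [1.0, -0.002, 0.0, 0.001]
ft_force: [-0.3, -0.7, -1.1]
width: 0.0131
time: 9.87
ee_pos: [0.3874, -0.3601, 0.1145]
eef_rot: [1.0, 0.002, 0.0, 0.0]
ft_force: [-0.2, 0.1, -0.9]
width: 0.0133
shift [-0.0018  0.0029  0.0985] turn [ 0.0001 -0.0001  0.0015] calls~ 0.5
```

```bash
python3 -m crank '[{"x":-0.0015,"y":0.0025,"z":0.03,"ax":0,"ay":0,"az":0.001,"claw":1},{"x":-0.0015,"y":0.0025,"z":0.06,"ax":0,"ay":0,"az":0.001,"claw":1},{"x":-0.0015,"y":0.0025,"z":0.08,"ax":0,"ay":0,"az":0.001,"claw":1},{"x":-0.0015,"y":0.0025,"z":0.092,"ax":0,"ay":0,"az":0.001,"claw":1},{"x":-0.0015,"y":0.0025,"z":0.098,"ax":0,"ay":0,"az":0.001,"claw":1}]'
python3 -m crank '[{"x":0,"y":0,"z":0,"ax":0,"ay":0,"az":0,"claw":1},{"x":0,"y":0,"z":0,"ax":0,"ay":0,"az":0,"claw":1},{"x":0,"y":0,"z":0,"ax":0,"ay":0,"az":0,"claw":1},{"x":0,"y":0,"z":0,"ax":0,"ay":0,"az":0,"claw":0.2},{"x":0,"y":0,"z":0,"ax":0,"ay":0,"az":0,"claw":-0.4}]'
python3 -m crank '[{"x":0,"y":0,"z":0,"ax":0,"ay":0,"az":0,"claw":-0.4},{"x":0,"y":0,"z":0,"ax":0,"ay":0,"az":0,"claw":-0.4},{"x":0,"y":0,"z":0,"ax":0,"ay":0,"az":0,"claw":-0.4},{"x":0,"y":0,"z":0,"ax":0,"ay":0,"az":0,"claw":-0.4},{"x":0,"y":0,"z":0,"ax":0,"ay":0,"az":0,"claw":-0.4}]'
```

```text
time: 10.28
ee_pos: [0.385, -0.3625, 0.0152]
eef_rot: [1.0, 0.0, -0.001, -0.001]
ft_force: [-19.0, 17.2, 62.1]
width: 0.0134
time: 10.7
ee_pos: [0.3856, -0.364, 0.017]
eef_rot: [1.0, -0.0, 0.0, 0.0]
ft_force: [0.7, 0.3, 0.0]
width: 0.0208
time: 11.12
ee_pos: [0.3853, -0.3637, 0.0164]
eef_rot: [1.0, -0.001, 0.0, 0.0]
ft_force: [0.4, 0.8, -1.2]
width: 0.0519
```

```bash
python3 -m crank '[{"x":0,"y":0,"z":-0.02,"ax":0,"ay":0,"az":0,"claw":-0.4},{"x":0,"y":0,"z":-0.05,"ax":0,"ay":0,"az":0,"claw":-0.4},{"x":0,"y":0,"z":-0.09,"ax":0,"ay":0,"az":0,"claw":-0.4},{"x":0,"y":0,"z":-0.13,"ax":0,"ay":0,"az":0,"claw":-0.4},{"x":0,"y":0,"z":-0.145,"ax":0,"ay":0,"az":0,"claw":-0.4}]'
python3 -c "
from h import *
c=snap('wrist','w6.png');go([.403,.185,.20],q(0))
h=cv2.cvtColor(c['color'],cv2.COLOR_BGR2HSV)
m=cv2.inRange(h,(5,150,120),(20,255,255));m[:100]=0;m[255:]=0;m[:,:290]=0;m[:,350:]=0
ys,xs=np.nonzero(m);print(ys.min())
for y in (160,200,240):
  k=xs[ys==y]
  if len(k): print(y,ray(c,(k.min()+k.max())/2,y,.04))"
```

```text
time: 11.53
ee_pos: [0.387, -0.3649, 0.167]
eef_rot: [1.0, -0.0, 0.002, 0.002]
ft_force: [1.2, -1.9, -0.6]
width: 0.0608
shift [ 0.0151 -0.5502 -0.0354] turn [ 0.0031 -0.003  -0.0005] calls~ 2.8
163
200 [ 0.38501118 -0.36827089  0.04      ]
240 [ 0.3897096  -0.40422498  0.04      ]
```

View pics/w6.png

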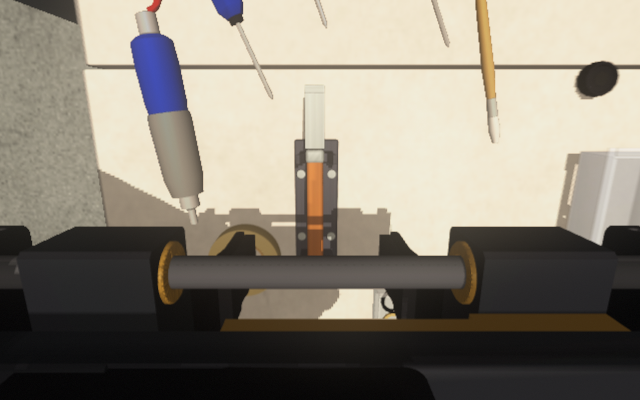

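The blade is back in its rest (blade at (315,110), handle at (315,200)), lying straight. Next is the lug.

```bash
python3 -m crank '[{"x":0.016,"y":-0.55,"z":-0.035,"ax":0,"ay":0,"az":0,"claw":-0.2},{"x":0.016,"y":-0.55,"z":-0.035,"ax":0,"ay":0,"az":0,"claw":-0.2},{"x":0.016,"y":-0.55,"z":-0.035,"ax":0,"ay":0,"az":0,"claw":-0.2},{"x":0.016,"y":-0.55,"z":-0.035,"ax":0,"ay":0,"az":0,"claw":-0.2},{"x":0.016,"y":-0.55,"z":-0.035,"ax":0,"ay":0,"az":0,"claw":-0.2}]' 12
python3 -m crank '[{"x":0.01,"y":-0.3,"z":-0.025,"ax":0,"ay":0,"az":0,"claw":-0.2},{"x":0.01,"y":-0.3,"z":-0.025,"ax":0,"ay":0,"az":0,"claw":-0.2},{"x":0.01,"y":-0.3,"z":-0.025,"ax":0,"ay":0,"az":0,"claw":-0.2},{"x":0.01,"y":-0.3,"z":-0.025,"ax":0,"ay":0,"az":0,"claw":-0.2},{"x":0.01,"y":-0.3,"z":-0.025,"ax":0,"ay":0,"az":0,"claw":-0.2}]' 12
python3 -c "
from h import *
go([.404,.11,.20],q(0))"
```

```text
time: 12.0
ee_pos: [0.391, -0.1541, 0.1743]
eef_rot: [1.0, -0.001, -0.0, 0.0]
ft_force: [1.2, -0.8, 0.7]
width: 0.0523
time: 12.42
ee_pos: [0.3981, 0.0535, 0.1919]
eef_rot: [1.0, -0.001, 0.0, 0.0]
ft_force: [1.1, -0.9, 0.8]
width: 0.0522
shift [ 0.0059 -0.0565 -0.0081] turn [ 0.0005 -0.0002 -0.0006] calls~ 0.3
```

```bash
python3 -m crank '[{"x":0.006,"y":-0.06,"z":0,"ax":0,"ay":0,"az":0,"claw":-0.2},{"x":0.006,"y":-0.06,"z":0,"ax":0,"ay":0,"az":0,"claw":-0.2},{"x":0.006,"y":-0.06,"z":0,"ax":0,"ay":0,"az":0,"claw":-0.2},{"x":0.006,"y":-0.06,"z":0,"ax":0,"ay":0,"az":0,"claw":-0.2},{"x":0.006,"y":-0.06,"z":0,"ax":0,"ay":0,"az":0,"claw":-0.2}]' 12
python3 -c "
from h import *
c=snap('wrist','w7.png')
s=camera('side');u,v=map(int,pix(s,[.404,.2,.085]));print(u,v)
a=cv2.resize(s['color'][v-40:v+40,u-60:u+60],None,fx=5,fy=5,interpolation=cv2.INTER_CUBIC)
cv2.imwrite('pics/m7.png',np.hstack([cv2.resize(c['color'],(560,350)),np.zeros((350,10,3),np.uint8)]) if 0 else c['color'])
print(pix(c,[.404,.201,.098]),pix(c,[.404,.201,.086]))
go([.404,.201,.07],q(0))"
```

```text
time: 12.83
ee_pos: [0.4045, 0.1106, 0.1915]
eef_rot: [1.0, -0.001, -0.0, 0.0]
ft_force: [0.1, -1.1, -0.3]
width: 0.0521
275 153
(np.float64(316.7952495778791), np.float64(80.14528612714551)) (np.float64(316.79786281767485), np.float64(81.74717825544285))
shift [-0.0009 -0.0908  0.1216] turn [ 0.0002  0.0002 -0.0015] calls~ 0.8
```

View pics/w7.png

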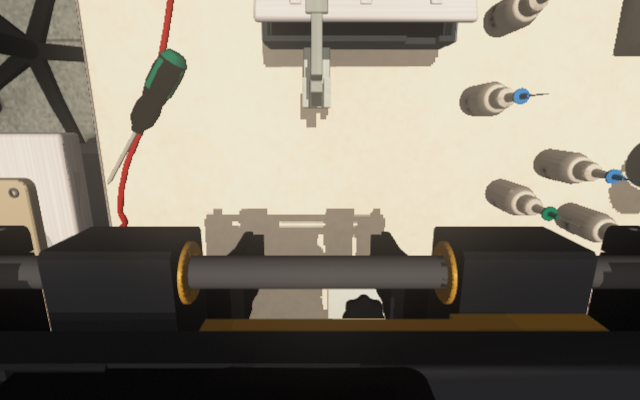

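Wrist view: the lug and arm sit at column 316, rows 50–105, in line with the gripper; the lid's front edge is at row 20. Now I'll grip the lug.

```bash
python3 -m crank '[{"x":-0.001,"y":-0.04,"z":0.02,"ax":0,"ay":0,"az":0,"claw":-0.2},{"x":-0.001,"y":-0.075,"z":0.05,"ax":0,"ay":0,"az":0,"claw":-0.2},{"x":-0.001,"y":-0.088,"z":0.085,"ax":0,"ay":0,"az":0,"claw":-0.2},{"x":-0.001,"y":-0.088,"z":0.112,"ax":0,"ay":0,"az":0,"claw":-0.2},{"x":-0.001,"y":-0.088,"z":0.121,"ax":0,"ay":0,"az":0,"claw":-0.2}]' 12
python3 -m crank '[{"x":0,"y":0,"z":0,"ax":0,"ay":0,"az":0,"claw":1},{"x":0,"y":0,"z":0,"ax":0,"ay":0,"az":0,"claw":1},{"x":0,"y":0,"z":0,"ax":0,"ay":0,"az":0,"claw":1},{"x":0,"y":0,"z":0,"ax":0,"ay":0,"az":0,"claw":1},{"x":0,"y":0,"z":0,"ax":0,"ay":0,"az":0,"claw":1}]' 12
python3 -m crank '[{"x":0,"y":0,"z":0,"ax":0,"ay":0,"az":0,"claw":1},{"x":0,"y":0,"z":0,"ax":0,"ay":0,"az":0,"claw":1},{"x":0,"y":0,"z":0,"ax":0,"ay":0,"az":0,"claw":1},{"x":0,"y":0,"z":0,"ax":0,"ay":0,"az":0,"claw":1},{"x":0,"y":0,"z":0,"ax":0,"ay":0,"az":0,"claw":1}]' 12
python3 - <<'E'
from h import *
s=r.read_state();p=s["ee_pos"];g=np.array([p[1]-.327,p[2]+.0187-.045]);print(p,s["width"],g)
for d in (.15,.3,.45,.6,.75,.9,1.05,1.2,1.35,1.5,1.65,1.8):
    y=g[0]*np.cos(d)+g[1]*np.sin(d);z=-g[0]*np.sin(d)+g[1]*np.cos(d);print(d,"y",round(-(y-g[0]),4),"z",round(-(z-g[1]),4))
E
```

```text
time: 13.35
ee_pos: [0.4013, 0.1988, 0.067]
eef_rot: [1.0, -0.0, -0.003, 0.0]
ft_force: [-0.8, -1.1, -0.2]
width: 0.052
time: 13.77
ee_pos: [0.4049, 0.1992, 0.0722]
eef_rot: [1.0, -0.001, 0.001, 0.0]
ft_force: [0.7, -0.3, 0.5]
width: 0.0269
time: 14.18
ee_pos: [0.4042, 0.1994, 0.071]
eef_rot: [1.0, -0.001, 0.0, 0.0]
ft_force: [1.5, -1.0, 1.0]
width: 0.0076
[0.4041733  0.19940241 0.07104554] 0.007618255814663916 [-0.12759759  0.04474554]
0.15 y -0.0081 z -0.0186
0.3 y -0.0189 z -0.0357
0.45 y -0.0322 z -0.051
0.6 y -0.0476 z -0.0642
0.75 y -0.0647 z -0.075
0.9 y -0.0833 z -0.083
1.05 y -0.1029 z -0.0882
1.2 y -0.1231 z -0.0904
1.35 y -0.1433 z -0.0896
1.5 y -0.1632 z -0.0857
1.65 y -0.1823 z -0.0789
1.8 y -0.2002 z -0.0693
```

```bash
python3 -m crank '[{"x":0,"y":-0.008,"z":-0.019,"ax":0,"ay":0,"az":0,"claw":1},{"x":0,"y":-0.019,"z":-0.036,"ax":0,"ay":0,"az":0,"claw":1},{"x":0,"y":-0.032,"z":-0.051,"ax":0,"ay":0,"az":0,"claw":1},{"x":0,"y":-0.048,"z":-0.064,"ax":0,"ay":0,"az":0,"claw":1},{"x":0,"y":-0.048,"z":-0.064,"ax":0,"ay":0,"az":0,"claw":1}]' 12
python3 -m crank '[{"x":0,"y":-0.017,"z":-0.011,"ax":0,"ay":0,"az":0,"claw":1},{"x":0,"y":-0.035,"z":-0.019,"ax":0,"ay":0,"az":0,"claw":1},{"x":0,"y":-0.055,"z":-0.024,"ax":0,"ay":0,"az":0,"claw":1},{"x":0,"y":-0.075,"z":-0.026,"ax":0,"ay":0,"az":0,"claw":1},{"x":0,"y":-0.075,"z":-0.026,"ax":0,"ay":0,"az":0,"claw":1}]' 12
python3 -m crank '[{"x":0,"y":-0.02,"z":0.001,"ax":0,"ay":0,"az":0,"claw":1},{"x":0,"y":-0.04,"z":0.005,"ax":0,"ay":0,"az":0,"claw":1},{"x":0,"y":-0.059,"z":0.012,"ax":0,"ay":0,"az":0,"claw":1},{"x":0,"y":-0.077,"z":0.021,"ax":0,"ay":0,"az":0,"claw":1},{"x":0,"y":-0.077,"z":0.021,"ax":0,"ay":0,"az":0,"claw":1}]' 12
python3 -c "
from h import *
s=r.read_state();print(s['ee_pos'],s['width'],s['ft_force']);snap('side','s8.png')"
```

```text
time: 14.6
ee_pos: [0.4043, 0.2497, 0.1374]
eef_rot: [1.0, 0.0, 0.001, -0.0]
ft_force: [-1.0, -6.3, 10.4]
width: 0.008
time: 15.02
ee_pos: [0.4045, 0.3257, 0.1615]
eef_rot: [1.0, 0.001, 0.001, -0.001]
ft_force: [3.6, 0.6, 6.9]
width: 0.0079
time: 15.43
ee_pos: [0.4046, 0.401, 0.1381]
eef_rot: [1.0, 0.0, 0.0, -0.0]
ft_force: [6.6, -0.1, -2.9]
width: 0.0078
[0.40463732 0.4010038  0.1381087 ] 0.007794839978989956 [ 6.61043897 -0.10080185 -2.91451893]
```

```bash
python3 -m crank '[{"x":0,"y":0,"z":0,"ax":0,"ay":0,"az":0,"claw":0.4},{"x":0,"y":0,"z":0,"ax":0,"ay":0,"az":0,"claw":0.4},{"x":0,"y":0,"z":0,"ax":0,"ay":0,"az":0,"claw":0.4},{"x":0,"y":0,"z":0,"ax":0,"ay":0,"az":0,"claw":0.4},{"x":0,"y":0,"z":0,"ax":0,"ay":0,"az":0,"claw":0.4}]' 20
python3 -m crank '[{"x":0,"y":0,"z":-0.02,"ax":0,"ay":0,"az":0,"claw":0.4},{"x":0,"y":0,"z":-0.05,"ax":0,"ay":0,"az":0,"claw":0.4},{"x":0,"y":0,"z":-0.08,"ax":0,"ay":0,"az":0,"claw":0.4},{"x":0,"y":0.04,"z":-0.08,"ax":0,"ay":0,"az":0,"claw":0.4},{"x":0,"y":0.08,"z":-0.08,"ax":0,"ay":0,"az":0,"claw":0.4}]' 20
python3 -c "
from h import *
go([.6245,-.15,.15],q(-14))"
```

```text
time: 15.9
ee_pos: [0.4039, 0.3995, 0.1399]
eef_rot: [1.0, -0.001, 0.0, 0.0]
ft_force: [-1.1, -0.6, -0.2]
width: 0.0251
time: 16.32
ee_pos: [0.4026, 0.3222, 0.2213]
eef_rot: [1.0, 0.003, 0.001, -0.002]
ft_force: [0.9, -2.3, 0.3]
width: 0.0261
shift [0.2193 0.4735 0.0701] turn [-0.0017 -0.0004  0.1248] calls~ 2.6
```

```bash
python3 -m crank '[{"x":0.1,"y":0.2,"z":0,"ax":0,"ay":0,"az":0,"claw":0},{"x":0.1,"y":0.2,"z":0,"ax":0,"ay":0,"az":0,"claw":0},{"x":0.1,"y":0.2,"z":0,"ax":0,"ay":0,"az":0,"claw":0},{"x":0.1,"y":0.2,"z":0,"ax":0,"ay":0,"az":0,"claw":0},{"x":0.1,"y":0.2,"z":0,"ax":0,"ay":0,"az":0,"claw":0}]' 20
python3 -c "
from h import *
c=snap('top','t9.png');g=cv2.cvtColor(c['color'],cv2.COLOR_BGR2GRAY);m=(g<60).astype(np.uint8)
n,l,st,ce=cv2.connectedComponentsWithStats(m)
for i in range(1,n):
  if 25<st[i,4]<200 and 20<ce[i][0]<490 and 75<ce[i][1]<290: print(ce[i].round(1),st[i,2:],ray(c,*ce[i],.01)[:2].round(4))
"
```

```text
time: 16.73
ee_pos: [0.4974, 0.1309, 0.2203]
eef_rot: [1.0, -0.001, 0.001, 0.0]
ft_force: [1.6, 0.0, 0.6]
width: 0.0425
[275.1 140.1] [12  7 37] [0.7274 0.1286]
[384.5 167.3] [ 6  6 30] [ 0.6297 -0.2665]
[339.3 168.3] [ 6  6 28] [ 0.6255 -0.1025]
[347.  191.2] [11 11 83] [ 0.5426 -0.1296]
[348.2 217.2] [ 23  13 109] [ 0.4491 -0.1329]
[315.  216.5] [10 10 69] [ 0.4518 -0.0144]
[333.6 233.8] [17  7 62] [ 0.3902 -0.0804]
[341.3 245.2] [ 25  13 115] [ 0.3499 -0.1074]
[360.5 259.3] [ 23  13 104] [ 0.3001 -0.1753]
[253.6 272.3] [18 14 86] [0.2568 0.201 ]
[386.7 271.7] [ 17   8 110] [ 0.256  -0.2678]
```

View pics/t9.png

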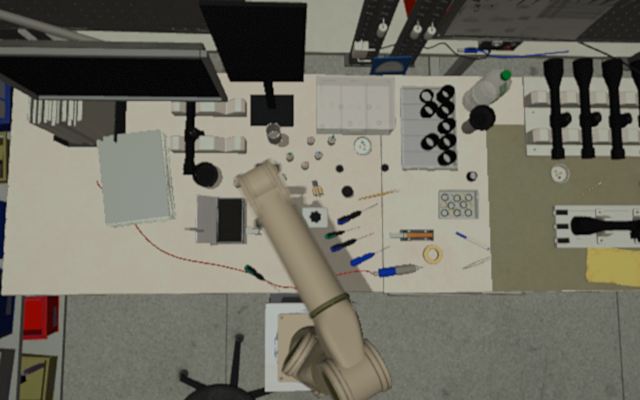

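Top view: the lid is fully open (interior at (230,220)). Exactly two caps are on the bench, at (339,168) and (384,167). Going for cap A.

```bash
python3 -m crank '[{"x":0.09,"y":0.18,"z":0,"ax":0,"ay":0,"az":0,"claw":0},{"x":0.09,"y":0.18,"z":0,"ax":0,"ay":0,"az":0,"claw":0},{"x":0.09,"y":0.18,"z":0,"ax":0,"ay":0,"az":0,"claw":0},{"x":0.09,"y":0.18,"z":0,"ax":0,"ay":0,"az":0,"claw":0},{"x":0.09,"y":0.18,"z":0,"ax":0,"ay":0,"az":0,"claw":0}]' 20
python3 -m crank '[{"x":0.038,"y":0.12,"z":0.05,"ax":0,"ay":0,"az":0,"claw":0},{"x":0.038,"y":0.12,"z":0.05,"ax":0,"ay":0,"az":0,"claw":0},{"x":0.038,"y":0.12,"z":0.05,"ax":0,"ay":0,"az":0,"claw":0},{"x":0.038,"y":0.12,"z":0.05,"ax":0,"ay":0,"az":0,"claw":0},{"x":0.038,"y":0.12,"z":0.05,"ax":0,"ay":0,"az":0,"claw":0}]' 20
cat >> h.py <<'E'
def caps(f=None):
    c=snap("wrist",f);g=cv2.cvtColor(c["color"],cv2.COLOR_BGR2GRAY);m=(g<70).astype(np.uint8);m[222:]=0
    n,l,st,ce=cv2.connectedComponentsWithStats(m)
    for i in range(1,n):
        if st[i,4]>150: print(ce[i].round(1),st[i,:],ray(c,*ce[i],.009)[:2].round(4))
E
python3 -c "
from h import *
caps('w10.png');go([.6255,-.1025,.06],q(0))"
```

```text
time: 17.2
ee_pos: [0.5874, -0.0502, 0.2197]
eef_rot: [1.0, -0.002, 0.0, 0.0]
ft_force: [0.1, 0.3, 1.1]
width: 0.0436
time: 17.62
ee_pos: [0.6238, -0.1715, 0.1673]
eef_rot: [1.0, -0.004, -0.002, -0.0]
ft_force: [0.0, 0.4, 0.3]
width: 0.0436
[80.9  7.7] [ 52   0  56  19 738] [ 0.4286 -0.0168]
[500.3  35.6] [489  25  23  22 304] [ 0.7778 -0.0409]
[ 51.  102.4] [  22   59   51   76 1417] [ 0.3894 -0.0918]
[ 17.3 136. ] [   0   86   48   90 1752] [ 0.3534 -0.1207]
shift [ 0.0013 -0.0658  0.1087] turn [-0.0005  0.0009 -0.002 ] calls~ 0.6
```

View pics/w10.png

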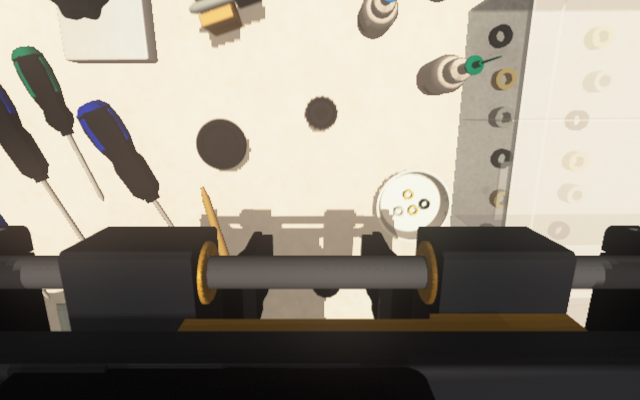

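Cap A is at (320,113), the stopper at (221,144) and the dish at (412,205). My dark threshold was too low.

```bash
sed -i 's/g<70/g<115/; s/>150: print/>150 and 20<st[i,2]<65 and 20<st[i,3]<65: print/' h.py; python3 -c "
from h import *
caps();go([.6255,-.1025,.06],q(0))"
```

```text
[81.6  9.6] [  49    0   62   24 1052] [ 0.4283 -0.0152]
[233.6  18.3] [201   0  61  40 768] [ 0.5543 -0.0224]
[367.9  33.1] [357  15  32  28 276] [ 0.6669 -0.0344]
[498.5  41. ] [487  30  24  23 369] [ 0.7777 -0.041 ]
[425.4  88.5] [416  76  27  24 301] [ 0.7185 -0.0791]
[320.5 116.8] [305 101  32  32 751] [ 0.6268 -0.1027]
[221.5 147.7] [ 197  124   50   49 1903] [ 0.5367 -0.1296]
shift [ 0.001  -0.0638  0.1098] turn [-0.0006  0.0002 -0.0006] calls~ 0.6
```

```bash
python3 -m crank '[{"x":0.002,"y":-0.03,"z":0.02,"ax":0,"ay":0,"az":0.055,"claw":0},{"x":0.002,"y":-0.063,"z":0.05,"ax":0,"ay":0,"az":0.11,"claw":0},{"x":0.002,"y":-0.063,"z":0.08,"ax":0,"ay":0,"az":0.165,"claw":0},{"x":0.002,"y":-0.063,"z":0.11,"ax":0,"ay":0,"az":0.218,"claw":0},{"x":0.002,"y":-0.063,"z":0.11,"ax":0,"ay":0,"az":0.218,"claw":0}]' 20
python3 -c "
from h import *
print(r.read_state()['ee_pos']);go([.6268,-.1027,.004],q(-25))"
```

```text
time: 18.13
ee_pos: [0.6233, -0.1013, 0.0553]
eef_rot: [0.976, -0.217, -0.003, 0.0]
ft_force: [-0.7, -1.2, -1.3]
width: 0.0434
[ 0.62334712 -0.10134958  0.05531747]
shift [ 0.004  -0.0003  0.0513] turn [ 0.001   0.0033 -0.001 ] calls~ 0.3
```

```bash
python3 -m crank '[{"x":0,"y":0,"z":0.02,"ax":0,"ay":0,"az":0,"claw":0},{"x":0,"y":0,"z":0.035,"ax":0,"ay":0,"az":0,"claw":0},{"x":0,"y":0,"z":0.048,"ax":0,"ay":0,"az":0,"claw":0},{"x":0,"y":0,"z":0.053,"ax":0,"ay":0,"az":0,"claw":0},{"x":0,"y":0,"z":0.055,"ax":0,"ay":0,"az":0,"claw":0}]' 20
python3 -m crank '[{"x":0,"y":0,"z":0,"ax":0,"ay":0,"az":0,"claw":1},{"x":0,"y":0,"z":0,"ax":0,"ay":0,"az":0,"claw":1},{"x":0,"y":0,"z":0,"ax":0,"ay":0,"az":0,"claw":1},{"x":0,"y":0,"z":0,"ax":0,"ay":0,"az":0,"claw":1},{"x":0,"y":0,"z":0,"ax":0,"ay":0,"az":0,"claw":1}]' 20
python3 -m crank '[{"x":0,"y":0,"z":-0.02,"ax":0,"ay":0,"az":0,"claw":1},{"x":0,"y":0,"z":-0.06,"ax":0,"ay":0,"az":0,"claw":1},{"x":0,"y":0,"z":-0.1,"ax":0,"ay":0,"az":0,"claw":1},{"x":0,"y":0,"z":-0.14,"ax":0,"ay":0,"az":0,"claw":1},{"x":0,"y":0,"z":-0.165,"ax":0,"ay":0,"az":0,"claw":1}]' 20
python3 -c "
from h import *
go([.47,.12,.17],q(0))"
```

```text
time: 18.55
ee_pos: [0.6263, -0.1039, 0.0045]
eef_rot: [0.976, -0.216, -0.0, -0.0]
ft_force: [0.1, 0.3, -0.5]
width: 0.0436
time: 18.97
ee_pos: [0.6272, -0.1041, 0.0058]
eef_rot: [0.976, -0.217, 0.001, 0.0]
ft_force: [-0.7, -0.5, 3.8]
width: 0.0267
time: 19.38
ee_pos: [0.6277, -0.1036, 0.1746]
eef_rot: [0.976, -0.217, 0.002, -0.0]
ft_force: [0.8, 0.2, 0.0]
width: 0.0267
shift [-0.2375 -0.1359  0.0038] turn [-1.000e-04 -2.200e-03 -2.183e-01] calls~ 1.4
```

```bash
python3 -m crank '[{"x":-0.237,"y":-0.136,"z":0.0,"ax":0,"ay":0,"az":-0.218,"claw":1},{"x":-0.237,"y":-0.136,"z":0.0,"ax":0,"ay":0,"az":-0.218,"claw":1},{"x":-0.237,"y":-0.136,"z":0.0,"ax":0,"ay":0,"az":-0.218,"claw":1},{"x":-0.237,"y":-0.136,"z":0.0,"ax":0,"ay":0,"az":-0.218,"claw":1},{"x":-0.237,"y":-0.136,"z":0.0,"ax":0,"ay":0,"az":-0.218,"claw":1}]' 20
python3 -c "
from h import *
go([.458,.276,.15],q(0))"
```

```text
time: 19.8
ee_pos: [0.5053, 0.0678, 0.1698]
eef_rot: [1.0, 0.002, 0.0, 0.0]
ft_force: [1.1, 1.0, 1.5]
width: 0.0271
shift [-0.0466 -0.2084  0.0197] turn [ 0.0003 -0.      0.0017] calls~ 1.1
```

```bash
python3 -m crank '[{"x":-0.0466,"y":-0.208,"z":0.0,"ax":0,"ay":0,"az":0.0,"claw":1},{"x":-0.0466,"y":-0.208,"z":0.0,"ax":0,"ay":0,"az":0.0,"claw":1},{"x":-0.0466,"y":-0.208,"z":0.0,"ax":0,"ay":0,"az":0.0,"claw":1},{"x":-0.0466,"y":-0.208,"z":0.0,"ax":0,"ay":0,"az":0.0,"claw":1},{"x":-0.0466,"y":-0.208,"z":0.0,"ax":0,"ay":0,"az":0.0,"claw":1}]' 20
python3 -m crank '[{"x":0,"y":-0.01,"z":0.0,"ax":0,"ay":0,"az":0.0,"claw":1},{"x":0,"y":-0.01,"z":0.02,"ax":0,"ay":0,"az":0.0,"claw":1},{"x":0,"y":-0.01,"z":0.05,"ax":0,"ay":0,"az":0.0,"claw":1},{"x":0,"y":-0.01,"z":0.06,"ax":0,"ay":0,"az":0.0,"claw":1},{"x":0,"y":-0.01,"z":0.06,"ax":0,"ay":0,"az":0.0,"claw":1}]' 20
python3 -c "
from h import *
go([.458,.276,.031],q(0))"
```

```text
time: 20.22
ee_pos: [0.4609, 0.2713, 0.1703]
eef_rot: [1.0, -0.001, 0.001, 0.0]
ft_force: [0.9, 1.2, -0.1]
width: 0.0266
time: 20.63
ee_pos: [0.4601, 0.2787, 0.1077]
eef_rot: [1.0, -0.0, -0.002, 0.001]
ft_force: [-0.3, 0.2, -0.7]
width: 0.0268
shift [-0.0019  0.0025  0.0767] turn [ 0.001   0.0019 -0.0004] calls~ 0.4
```

```bash
python3 -m crank '[{"x":-0.002,"y":0.003,"z":0.025,"ax":0,"ay":0,"az":0.0,"claw":1},{"x":-0.002,"y":0.003,"z":0.05,"ax":0,"ay":0,"az":0.0,"claw":1},{"x":-0.002,"y":0.003,"z":0.065,"ax":0,"ay":0,"az":0.0,"claw":1},{"x":-0.002,"y":0.003,"z":0.073,"ax":0,"ay":0,"az":0.0,"claw":1},{"x":-0.002,"y":0.003,"z":0.077,"ax":0,"ay":0,"az":0.0,"claw":1}]' 20
python3 -m crank '[{"x":0,"y":0,"z":0.0,"ax":0,"ay":0,"az":0.0,"claw":1},{"x":0,"y":0,"z":0,"ax":0,"ay":0,"az":0.0,"claw":0.15},{"x":0,"y":0,"z":0,"ax":0,"ay":0,"az":0.0,"claw":0.15},{"x":0,"y":0,"z":0,"ax":0,"ay":0,"az":0.0,"claw":0.15},{"x":0,"y":0,"z":0,"ax":0,"ay":0,"az":0.0,"claw":0.15}]' 20
python3 -m crank '[{"x":0,"y":0,"z":-0.01,"ax":0,"ay":0,"az":0.0,"claw":0.15},{"x":0,"y":0,"z":-0.03,"ax":0,"ay":0,"az":0.0,"claw":0.15},{"x":0,"y":0,"z":-0.06,"ax":0,"ay":0,"az":0.0,"claw":0.15},{"x":0,"y":0,"z":-0.1,"ax":0,"ay":0,"az":0.0,"claw":0},{"x":0,"y":0,"z":-0.14,"ax":0,"ay":0,"az":0.0,"claw":0}]' 20
python3 -c "
from h import *
go([.6297,-.333,.17],q(0))"
```

```text
time: 21.05
ee_pos: [0.4596, 0.2767, 0.0328]
eef_rot: [1.0, -0.001, -0.0, 0.0]
ft_force: [-0.8, -0.2, -0.2]
width: 0.0272
time: 21.47
ee_pos: [0.4599, 0.277, 0.0335]
eef_rot: [1.0, -0.001, 0.001, -0.0]
ft_force: [-0.0, -0.3, -0.3]
width: 0.0362
time: 21.88
ee_pos: [0.4587, 0.2768, 0.1749]
eef_rot: [1.0, -0.0, -0.001, 0.0]
ft_force: [1.9, -0.4, -0.9]
width: 0.0414
shift [0.1711 0.6098 0.0048] turn [ 0.0001  0.0005 -0.    ] calls~ 3.2
```

```bash
python3 -m crank '[{"x":0.06,"y":0.213,"z":-0.01,"ax":0,"ay":0,"az":0,"claw":0},{"x":0.06,"y":0.213,"z":-0.01,"ax":0,"ay":0,"az":0,"claw":0},{"x":0.06,"y":0.213,"z":-0.01,"ax":0,"ay":0,"az":0,"claw":0},{"x":0.06,"y":0.213,"z":-0.01,"ax":0,"ay":0,"az":0,"claw":0},{"x":0.06,"y":0.213,"z":-0.01,"ax":0,"ay":0,"az":0,"claw":0}]' 20
python3 -m crank '[{"x":0.06,"y":0.213,"z":0,"ax":0,"ay":0,"az":0,"claw":0},{"x":0.06,"y":0.213,"z":0,"ax":0,"ay":0,"az":0,"claw":0},{"x":0.06,"y":0.213,"z":0,"ax":0,"ay":0,"az":0,"claw":0},{"x":0.06,"y":0.213,"z":0,"ax":0,"ay":0,"az":0,"claw":0},{"x":0.06,"y":0.213,"z":0,"ax":0,"ay":0,"az":0,"claw":0}]' 20
python3 -m crank '[{"x":0.051,"y":0.184,"z":0.005,"ax":0,"ay":0,"az":0,"claw":0},{"x":0.051,"y":0.184,"z":0.005,"ax":0,"ay":0,"az":0,"claw":0},{"x":0.051,"y":0.184,"z":0.005,"ax":0,"ay":0,"az":0,"claw":0},{"x":0.051,"y":0.184,"z":0.005,"ax":0,"ay":0,"az":0,"claw":0},{"x":0.051,"y":0.184,"z":0.005,"ax":0,"ay":0,"az":0,"claw":0}]' 20
python3 -c "
from h import *
caps('w11.png');go([.6297,-.2665,.06],q(0))"
```

```text
time: 22.3
ee_pos: [0.5159, 0.0746, 0.1835]
eef_rot: [1.0, -0.0, 0.001, 0.0]
ft_force: [0.4, -0.1, -1.1]
width: 0.0432
time: 22.72
ee_pos: [0.5722, -0.1262, 0.1834]
eef_rot: [1.0, -0.0, 0.0, 0.0]
ft_force: [1.6, 0.5, 1.2]
width: 0.0437
time: 23.13
ee_pos: [0.6223, -0.3139, 0.1775]
eef_rot: [1.0, -0.003, -0.0, 0.001]
ft_force: [0.6, 0.1, -0.9]
width: 0.0435
[127.2  15.6] [ 101    0   46   39 1063] [ 0.4602 -0.1635]
[443.9  19.9] [416   8  43  30 277] [ 0.7316 -0.1684]
[326.8 141.2] [313 128  29  27 622] [ 0.6312 -0.2707]
[ 81.7 209.2] [ 60 195  44  27 996] [ 0.3923 -0.3347]
shift [ 0.0073 -0.0516  0.1166] turn [ 0.0012  0.0003 -0.0047] calls~ 0.6
```

```bash
python3 -m crank '[{"x":0.006,"y":-0.01,"z":0,"ax":0,"ay":0,"az":0,"claw":0},{"x":0.006,"y":-0.01,"z":0,"ax":0,"ay":0,"az":0,"claw":0},{"x":0.006,"y":-0.01,"z":0,"ax":0,"ay":0,"az":0,"claw":0},{"x":0.006,"y":-0.01,"z":0,"ax":0,"ay":0,"az":0,"claw":0},{"x":0.006,"y":-0.01,"z":0,"ax":0,"ay":0,"az":0,"claw":0}]' 20
python3 -c "
from h import *
caps();print(r.read_state()['ee_pos']);go([.6305,-.268,.06],q(0))"
```

```text
time: 23.6
ee_pos: [0.6288, -0.2978, 0.1779]
eef_rot: [1.0, -0.0, 0.0, 0.0]
ft_force: [0.3, 0.1, -0.3]
width: 0.0434
[10.6 15.7] [  0   0  24  34 635] [ 0.3659 -0.1482]
[117.3  25.1] [  87    0   55   58 1708] [ 0.4563 -0.1555]
[504.5  12.7] [495   0  21  24 245] [ 0.789  -0.1459]
[426.3  32.6] [399  23  49  31 395] [ 0.7231 -0.1616]
[ 0.62869543 -0.29804857  0.17778956]
shift [ 0.0018 -0.0301  0.1178] turn [ 0.0003 -0.0001 -0.0002] calls~ 0.6
```

```bash
python3 -c "
from h import *
c=snap('wrist','w12.png');g=cv2.cvtColor(c['color'],cv2.COLOR_BGR2GRAY)
for t in (60,75,90,105):
  m=(g<t).astype(np.uint8);m[225:]=0
  n,l,st,ce=cv2.connectedComponentsWithStats(m)
  for i in range(1,n):
    if st[i,4]>150 and 200<ce[i][0]<450: print(t,ce[i].round(1),st[i],ray(c,*ce[i],.009)[:2].round(4))
print(pix(c,[.6305,-.268,.01]))
"
```

```text
75 [209.6   4.2] [189   0  41  12 349] [ 0.537  -0.1396]
90 [209.8   4.4] [189   0  42  12 361] [ 0.5372 -0.1397]
90 [319.5 155.5] [305 141  30  30 677] [ 0.6306 -0.268 ]
105 [209.7   4.5] [189   0  42  12 374] [ 0.5371 -0.1397]
105 [319.5 155.4] [305 141  30  30 703] [ 0.6306 -0.2679]
(np.float64(319.3358849159394), np.float64(155.6316463280215))
```

```bash
python3 -m crank '[{"x":0.002,"y":-0.03,"z":0.03,"ax":0,"ay":0,"az":0,"claw":0},{"x":0.002,"y":-0.03,"z":0.065,"ax":0,"ay":0,"az":0,"claw":0},{"x":0.002,"y":-0.03,"z":0.1,"ax":0,"ay":0,"az":0,"claw":0},{"x":0.002,"y":-0.03,"z":0.125,"ax":0,"ay":0,"az":0,"claw":0},{"x":0.002,"y":-0.03,"z":0.135,"ax":0,"ay":0,"az":0,"claw":0}]' 20
python3 -m crank '[{"x":0,"y":0,"z":0.02,"ax":0,"ay":0,"az":0,"claw":0},{"x":0,"y":0,"z":0.03,"ax":0,"ay":0,"az":0,"claw":0},{"x":0,"y":0,"z":0.036,"ax":0,"ay":0,"az":0,"claw":0},{"x":0,"y":0,"z":0.038,"ax":0,"ay":0,"az":0,"claw":0},{"x":0,"y":0,"z":0.038,"ax":0,"ay":0,"az":0,"claw":0}]' 20
python3 -m crank '[{"x":0,"y":0,"z":0,"ax":0,"ay":0,"az":0,"claw":1},{"x":0,"y":0,"z":0,"ax":0,"ay":0,"az":0,"claw":1},{"x":0,"y":0,"z":0,"ax":0,"ay":0,"az":0,"claw":1},{"x":0,"y":0,"z":0,"ax":0,"ay":0,"az":0,"claw":1},{"x":0,"y":0,"z":0,"ax":0,"ay":0,"az":0,"claw":1}]' 20
python3 -m crank '[{"x":0,"y":0,"z":-0.02,"ax":0,"ay":0,"az":0,"claw":1},{"x":0,"y":0,"z":-0.06,"ax":0,"ay":0,"az":0,"claw":1},{"x":0,"y":0,"z":-0.1,"ax":0,"ay":0,"az":0,"claw":1},{"x":0,"y":0,"z":-0.14,"ax":0,"ay":0,"az":0,"claw":1},{"x":0,"y":0,"z":-0.165,"ax":0,"ay":0,"az":0,"claw":1}]' 20
python3 -c "
from h import *
go([.404,.276,.17],q(0))"
```

```text
time: 24.12
ee_pos: [0.6285, -0.2678, 0.0382]
eef_rot: [1.0, -0.0, -0.003, -0.001]
ft_force: [-0.7, -0.2, 0.3]
width: 0.0434
time: 24.53
ee_pos: [0.6312, -0.2684, 0.005]
eef_rot: [1.0, -0.001, 0.0, 0.0]
ft_force: [1.0, 0.3, 0.4]
width: 0.0436
time: 24.95
ee_pos: [0.6312, -0.2684, 0.005]
eef_rot: [1.0, -0.001, 0.0, 0.0]
ft_force: [-0.2, 0.3, 3.1]
width: 0.0267
time: 25.37
ee_pos: [0.6319, -0.2681, 0.174]
eef_rot: [1.0, -0.0, 0.002, 0.001]
ft_force: [1.8, 0.0, 0.6]
width: 0.027
shift [-0.2284 -0.544   0.0024] turn [ 0.0007 -0.002  -0.0004] calls~ 2.9
```

```bash
python3 -m crank '[{"x":-0.08,"y":-0.19,"z":0,"ax":0,"ay":0,"az":0,"claw":1},{"x":-0.08,"y":-0.19,"z":0,"ax":0,"ay":0,"az":0,"claw":1},{"x":-0.08,"y":-0.19,"z":0,"ax":0,"ay":0,"az":0,"claw":1},{"x":-0.08,"y":-0.19,"z":0,"ax":0,"ay":0,"az":0,"claw":1},{"x":-0.08,"y":-0.19,"z":0,"ax":0,"ay":0,"az":0,"claw":1}]' 20
python3 -m crank '[{"x":-0.08,"y":-0.19,"z":0,"ax":0,"ay":0,"az":0,"claw":1},{"x":-0.08,"y":-0.19,"z":0,"ax":0,"ay":0,"az":0,"claw":1},{"x":-0.08,"y":-0.19,"z":0,"ax":0,"ay":0,"az":0,"claw":1},{"x":-0.08,"y":-0.19,"z":0,"ax":0,"ay":0,"az":0,"claw":1},{"x":-0.08,"y":-0.19,"z":0,"ax":0,"ay":0,"az":0,"claw":1}]' 20
python3 -m crank '[{"x":-0.068,"y":-0.164,"z":0,"ax":0,"ay":0,"az":0,"claw":1},{"x":-0.068,"y":-0.164,"z":0,"ax":0,"ay":0,"az":0,"claw":1},{"x":-0.068,"y":-0.164,"z":0,"ax":0,"ay":0,"az":0,"claw":1},{"x":-0.068,"y":-0.164,"z":0,"ax":0,"ay":0,"az":0,"claw":1},{"x":-0.068,"y":-0.164,"z":0,"ax":0,"ay":0,"az":0,"claw":1}]' 20
python3 -m crank '[{"x":0,"y":0,"z":0.02,"ax":0,"ay":0,"az":0,"claw":1},{"x":0,"y":0,"z":0.05,"ax":0,"ay":0,"az":0,"claw":1},{"x":0,"y":0,"z":0.06,"ax":0,"ay":0,"az":0,"claw":1},{"x":0,"y":0,"z":0.06,"ax":0,"ay":0,"az":0,"claw":1},{"x":0,"y":0,"z":0.06,"ax":0,"ay":0,"az":0,"claw":1}]' 20
python3 -c "
from h import *
print(r.read_state()['ee_pos']);go([.404,.276,.0305],q(0))"
```

```text
time: 25.78
ee_pos: [0.5498, -0.0762, 0.1693]
eef_rot: [1.0, -0.0, -0.0, 0.0]
ft_force: [1.4, 0.7, 0.8]
width: 0.0269
time: 26.2
ee_pos: [0.4699, 0.1137, 0.1694]
eef_rot: [1.0, -0.0, 0.0, 0.001]
ft_force: [1.5, 0.8, 0.3]
width: 0.0266
time: 26.62
ee_pos: [0.3997, 0.282, 0.1701]
eef_rot: [1.0, 0.003, 0.0, -0.001]
ft_force: [-0.3, 1.0, -0.5]
width: 0.0273
time: 27.03
ee_pos: [0.4033, 0.276, 0.1097]
eef_rot: [1.0, -0.0, -0.0, -0.0]
ft_force: [-0.2, 0.3, 0.9]
width: 0.027
[0.40325617 0.27603873 0.10970553]
shift [0.0008 0.     0.0792] turn [-0.      0.0004 -0.0004] calls~ 0.4
```

```bash
python3 -m crank '[{"x":0.001,"y":0,"z":0.025,"ax":0,"ay":0,"az":0.0,"claw":1},{"x":0.001,"y":0,"z":0.05,"ax":0,"ay":0,"az":0.0,"claw":1},{"x":0.001,"y":0,"z":0.067,"ax":0,"ay":0,"az":0.0,"claw":1},{"x":0.001,"y":0,"z":0.075,"ax":0,"ay":0,"az":0.0,"claw":1},{"x":0.001,"y":0,"z":0.079,"ax":0,"ay":0,"az":0.0,"claw":1}]' 20
python3 -m crank '[{"x":0,"y":0,"z":0.0,"ax":0,"ay":0,"az":0.0,"claw":1},{"x":0,"y":0,"z":0,"ax":0,"ay":0,"az":0.0,"claw":0.15},{"x":0,"y":0,"z":0,"ax":0,"ay":0,"az":0.0,"claw":0.15},{"x":0,"y":0,"z":0,"ax":0,"ay":0,"az":0.0,"claw":0.15},{"x":0,"y":0,"z":0,"ax":0,"ay":0,"az":0.0,"claw":0.15}]' 20
python3 -m crank '[{"x":0,"y":0,"z":-0.01,"ax":0,"ay":0,"az":0.0,"claw":0.15},{"x":0,"y":0,"z":-0.03,"ax":0,"ay":0,"az":0.0,"claw":0.15},{"x":0,"y":0,"z":-0.06,"ax":0,"ay":0,"az":0.0,"claw":0.15},{"x":0,"y":0.03,"z":-0.1,"ax":0,"ay":0,"az":0.0,"claw":1},{"x":0,"y":0.06,"z":-0.14,"ax":0,"ay":0,"az":0.0,"claw":1}]' 20
python3 -c "
from h import *
s=r.read_state();print(s['ee_pos'],s['width']);caps('w13.png')
c=snap('top');cv2.imwrite('pics/t13.png',c['color'])
g=cv2.cvtColor(c['color'],cv2.COLOR_BGR2GRAY);m=(g<60).astype(np.uint8)
n,l,st,ce=cv2.connectedComponentsWithStats(m)
for i in range(1,n):
  if 15<st[i,4]<100 and 230<ce[i][0]<490 and 75<ce[i][1]<260: print(ce[i].round(1),st[i,2:],ray(c,*ce[i],.01)[:2].round(4))"
```

```text
time: 27.45
ee_pos: [0.4048, 0.276, 0.0306]
eef_rot: [1.0, -0.001, 0.0, -0.0]
ft_force: [0.5, 1.5, -0.7]
width: 0.0269
time: 27.87
ee_pos: [0.4048, 0.2761, 0.0309]
eef_rot: [1.0, -0.001, 0.001, -0.0]
ft_force: [0.4, 0.5, 0.2]
width: 0.036
time: 28.28
ee_pos: [0.4032, 0.2274, 0.1584]
eef_rot: [1.0, 0.002, -0.001, -0.001]
ft_force: [0.6, -1.3, 1.8]
width: 0.0299
[0.40316482 0.22738476 0.15842927] 0.02988398184855834
[498.1 158.6] [488 145  25  28 392] [0.5629 0.2577]
[274.8 140.1] [12  7 39] [0.7274 0.1296]
[468.9 177. ] [ 6  8 27] [ 0.5953 -0.5752]
[347.  191.2] [11 11 84] [ 0.5424 -0.1297]
[315.  216.5] [10 10 69] [ 0.4518 -0.0144]
[333.8 233.8] [17  7 53] [ 0.3902 -0.0812]
```

View pics/w13.png

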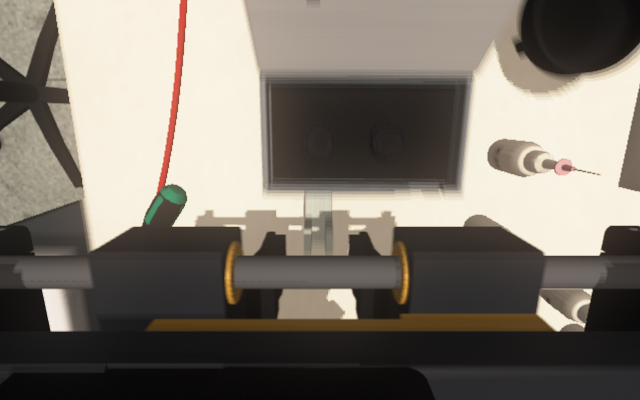

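Wrist view: both caps lie flat in the case at (320,142) and (387,142), and the lid leans back. Now I'll regrip the lug and close the lid.

```bash
python3 -m crank '[{"x":0,"y":-0.01,"z":-0.03,"ax":0,"ay":0,"az":0,"claw":0.3},{"x":0,"y":-0.04,"z":-0.06,"ax":0,"ay":0,"az":0,"claw":0.3},{"x":0,"y":-0.08,"z":-0.06,"ax":0,"ay":0,"az":0,"claw":0.3},{"x":0,"y":-0.12,"z":-0.06,"ax":0,"ay":0,"az":0,"claw":0.3},{"x":0,"y":-0.16,"z":-0.06,"ax":0,"ay":0,"az":0,"claw":0.3}]' 20
python3 -m crank '[{"x":0,"y":-0.024,"z":0,"ax":0,"ay":0,"az":0,"claw":0.3},{"x":0,"y":-0.024,"z":0,"ax":0,"ay":0,"az":0,"claw":0.3},{"x":0,"y":-0.024,"z":0,"ax":0,"ay":0,"az":0,"claw":0.3},{"x":0,"y":-0.024,"z":0,"ax":0,"ay":0,"az":0,"claw":0.3},{"x":0,"y":-0.024,"z":0,"ax":0,"ay":0,"az":0,"claw":0.3}]' 20
python3 -c "
from h import *
s=r.read_state();print(s['ee_pos'],s['width']);go([.4045,.3995,.139],q(0))"
```

```text
time: 28.8
ee_pos: [0.4049, 0.3849, 0.2172]
eef_rot: [1.0, -0.002, 0.0, 0.0]
ft_force: [1.0, -0.9, 0.7]
width: 0.0301
time: 29.22
ee_pos: [0.4051, 0.4064, 0.217]
eef_rot: [1.0, -0.001, 0.0, 0.0]
ft_force: [-0.3, 0.1, -0.2]
width: 0.0305
[0.4050686  0.4063594  0.21698347] 0.03049280694749387
shift [-0.0006  0.0068  0.078 ] turn [ 0.0004 -0.0002 -0.0011] calls~ 0.4
```

```bash
python3 -m crank '[{"x":-0.001,"y":0.007,"z":0.02,"ax":0,"ay":0,"az":0,"claw":0.3},{"x":-0.001,"y":0.007,"z":0.045,"ax":0,"ay":0,"az":0,"claw":0.3},{"x":-0.001,"y":0.007,"z":0.065,"ax":0,"ay":0,"az":0,"claw":0.3},{"x":-0.001,"y":0.007,"z":0.074,"ax":0,"ay":0,"az":0,"claw":0.3},{"x":-0.001,"y":0.007,"z":0.078,"ax":0,"ay":0,"az":0,"claw":0.3}]' 12
python3 -m crank '[{"x":0,"y":0,"z":0,"ax":0,"ay":0,"az":0,"claw":1},{"x":0,"y":0,"z":0,"ax":0,"ay":0,"az":0,"claw":1},{"x":0,"y":0,"z":0,"ax":0,"ay":0,"az":0,"claw":1},{"x":0,"y":0,"z":0,"ax":0,"ay":0,"az":0,"claw":1},{"x":0,"y":0,"z":0,"ax":0,"ay":0,"az":0,"claw":1}]' 12
python3 - <<'E'
from h import *
s=r.read_state();p=s["ee_pos"];g=np.array([p[1]-.327,p[2]+.0187-.045]);print(p,s["width"],s["ft_force"],g)
for d in -np.arange(.15,2.0,.15):
    y=g[0]*np.cos(d)+g[1]*np.sin(d);z=-g[0]*np.sin(d)+g[1]*np.cos(d);print(round(d,2),"y",round(-(y-g[0]),4),"z",round(-(z-g[1]),4))
E
```

```text
time: 29.63
ee_pos: [0.4039, 0.3988, 0.1379]
eef_rot: [1.0, -0.001, -0.0, 0.001]
ft_force: [0.3, 0.9, 0.9]
width: 0.0305
time: 30.05
ee_pos: [0.4048, 0.4008, 0.1399]
eef_rot: [1.0, -0.001, 0.001, -0.001]
ft_force: [0.6, 0.6, 1.4]
width: 0.008
[0.4048271  0.40080208 0.13989576] 0.007986514027974725 [0.62136768 0.62276376 1.43846069] [0.07380208 0.11359576]
-0.15 y 0.0178 z -0.0098
-0.3 y 0.0369 z -0.0167
-0.45 y 0.0568 z -0.0208
-0.6 y 0.077 z -0.0218
-0.75 y 0.0972 z -0.0198
-0.9 y 0.1169 z -0.0148
-1.05 y 0.1356 z -0.0069
-1.2 y 0.1529 z 0.0036
-1.35 y 0.1685 z 0.0167
-1.5 y 0.1819 z 0.0319
-1.65 y 0.1929 z 0.049
-1.8 y 0.2012 z 0.0675
-1.95 y 0.2066 z 0.0871
```

```bash
python3 -m crank '[{"x":0,"y":0.018,"z":-0.01,"ax":0,"ay":0,"az":0,"claw":1},{"x":0,"y":0.037,"z":-0.017,"ax":0,"ay":0,"az":0,"claw":1},{"x":0,"y":0.057,"z":-0.021,"ax":0,"ay":0,"az":0,"claw":1},{"x":0,"y":0.077,"z":-0.022,"ax":0,"ay":0,"az":0,"claw":1},{"x":0,"y":0.077,"z":-0.022,"ax":0,"ay":0,"az":0,"claw":1}]' 12
python3 -m crank '[{"x":0,"y":0.02,"z":0.002,"ax":0,"ay":0,"az":0,"claw":1},{"x":0,"y":0.04,"z":0.007,"ax":0,"ay":0,"az":0,"claw":1},{"x":0,"y":0.0586,"z":0.015,"ax":0,"ay":0,"az":0,"claw":1},{"x":0,"y":0.076,"z":0.0255,"ax":0,"ay":0,"az":0,"claw":1},{"x":0,"y":0.076,"z":0.0255,"ax":0,"ay":0,"az":0,"claw":1}]' 12
python3 -m crank '[{"x":0,"y":0.0155,"z":0.013,"ax":0,"ay":0,"az":0,"claw":1},{"x":0,"y":0.029,"z":0.028,"ax":0,"ay":0,"az":0,"claw":1},{"x":0,"y":0.04,"z":0.0455,"ax":0,"ay":0,"az":0,"claw":1},{"x":0,"y":0.048,"z":0.064,"ax":0,"ay":0,"az":0,"claw":1},{"x":0,"y":0.0535,"z":0.082,"ax":0,"ay":0,"az":0,"claw":1}]' 12
python3 -m crank '[{"x":0,"y":0,"z":0,"ax":0,"ay":0,"az":0,"claw":1},{"x":0,"y":0,"z":0,"ax":0,"ay":0,"az":0,"claw":1},{"x":0,"y":0,"z":0,"ax":0,"ay":0,"az":0,"claw":1},{"x":0,"y":0,"z":0,"ax":0,"ay":0,"az":0,"claw":0.4},{"x":0,"y":0,"z":0,"ax":0,"ay":0,"az":0,"claw":0.4}]' 12
```

```text
time: 30.47
ee_pos: [0.4045, 0.3211, 0.1621]
eef_rot: [1.0, -0.002, 0.001, 0.001]
ft_force: [-0.8, -2.5, 7.1]
width: 0.0078
time: 30.88
ee_pos: [0.4043, 0.2446, 0.1343]
eef_rot: [1.0, -0.002, 0.0, 0.001]
ft_force: [3.3, 0.5, -3.0]
width: 0.008
time: 31.3
ee_pos: [0.4042, 0.1947, 0.0535]
eef_rot: [1.0, -0.001, 0.001, -0.001]
ft_force: [1.8, 5.3, 1.0]
width: 0.0076
time: 31.72
ee_pos: [0.4031, 0.1944, 0.0537]
eef_rot: [1.0, -0.0, -0.0, 0.0]
ft_force: [-0.8, -0.1, -0.7]
width: 0.0151
```

```bash
python3 -m crank '[{"x":0,"y":0,"z":0,"ax":0,"ay":0,"az":0,"claw":0.4},{"x":0,"y":0,"z":-0.03,"ax":0,"ay":0,"az":0,"claw":0.4},{"x":0,"y":0,"z":-0.065,"ax":0,"ay":0,"az":0,"claw":0.4},{"x":0.015,"y":-0.03,"z":-0.08,"ax":0,"ay":0,"az":0,"claw":1},{"x":0.025,"y":-0.058,"z":-0.08,"ax":0,"ay":0,"az":0,"claw":1}]' 20
python3 -m crank '[{"x":0,"y":0,"z":0,"ax":0,"ay":0,"az":0,"claw":1},{"x":0,"y":0,"z":0,"ax":0,"ay":0,"az":0,"claw":1},{"x":0,"y":0,"z":0.015,"ax":0,"ay":0,"az":0,"claw":1},{"x":0,"y":0,"z":0.03,"ax":0,"ay":0,"az":0,"claw":1},{"x":0,"y":0,"z":0.045,"ax":0,"ay":0,"az":0,"claw":1}]' 20
python3 -c "
from h import *
s=r.read_state();print(s['ee_pos'],s['width'],s['ft_force'])"
```

```text
time: 32.13
ee_pos: [0.434, 0.2485, 0.138]
eef_rot: [1.0, -0.007, 0.005, 0.001]
ft_force: [0.6, -0.1, 1.0]
width: 0.0187
time: 32.55
ee_pos: [0.428, 0.2511, 0.0875]
eef_rot: [1.0, -0.001, -0.0, 0.0]
ft_force: [0.4, 0.7, -0.6]
width: 0.0007
[0.42804005 0.25107049 0.08754523] 0.0006906047278307246 [ 0.41339328  0.67435284 -0.60854835]
```

```bash
python3 -m crank '[{"x":0,"y":0,"z":0.006,"ax":0,"ay":0,"az":0,"claw":1},{"x":0,"y":0,"z":0.012,"ax":0,"ay":0,"az":0,"claw":1},{"x":0,"y":0,"z":0.018,"ax":0,"ay":0,"az":0,"claw":1},{"x":0,"y":0,"z":0.024,"ax":0,"ay":0,"az":0,"claw":1},{"x":0,"y":0,"z":0.028,"ax":0,"ay":0,"az":0,"claw":1}]' 20
python3 -m crank '[{"x":0,"y":0,"z":0.003,"ax":0,"ay":0,"az":0,"claw":1},{"x":0,"y":0,"z":0.006,"ax":0,"ay":0,"az":0,"claw":1},{"x":0,"y":0,"z":0.008,"ax":0,"ay":0,"az":0,"claw":1},{"x":0,"y":0,"z":0.009,"ax":0,"ay":0,"az":0,"claw":1},{"x":0,"y":0,"z":0.009,"ax":0,"ay":0,"az":0,"claw":1}]' 20
```

```text
time: 32.97
ee_pos: [0.4286, 0.2517, 0.0602]
eef_rot: [1.0, -0.001, 0.0, 0.0]
ft_force: [0.0, -1.3, 2.2]
width: 0.0008
time: 33.38
ee_pos: [0.4285, 0.252, 0.0514]
eef_rot: [1.0, -0.0, 0.0, -0.0]
ft_force: [1.0, -0.3, 0.8]
width: 0.0005
```

```bash
python3 -m crank '[{"x":0,"y":0,"z":0.001,"ax":0,"ay":0,"az":0,"claw":1},{"x":0,"y":0,"z":0.002,"ax":0,"ay":0,"az":0,"claw":1},{"x":0,"y":0,"z":0.003,"ax":0,"ay":0,"az":0,"claw":1},{"x":0,"y":0,"z":0.004,"ax":0,"ay":0,"az":0,"claw":1},{"x":0,"y":0,"z":0.004,"ax":0,"ay":0,"az":0,"claw":1}]' 20
python3 -m crank '[{"x":0,"y":0,"z":0.001,"ax":0,"ay":0,"az":0,"claw":1},{"x":0,"y":0,"z":0.001,"ax":0,"ay":0,"az":0,"claw":1},{"x":0,"y":0,"z":0.001,"ax":0,"ay":0,"az":0,"claw":1},{"x":0,"y":0,"z":0.001,"ax":0,"ay":0,"az":0,"claw":1},{"x":0,"y":0,"z":0.001,"ax":0,"ay":0,"az":0,"claw":1}]' 20
```

```text
time: 33.8
ee_pos: [0.4286, 0.252, 0.0483]
eef_rot: [1.0, -0.0, 0.0, 0.0]
ft_force: [-4.0, -4.8, 14.4]
width: 0.0002
time: 34.22
ee_pos: [0.4286, 0.252, 0.0481]
eef_rot: [1.0, -0.0, 0.0, 0.001]
ft_force: [-8.8, -7.0, 27.7]
width: 0.0007
```

The lid stops hard at z = 48 mm, so it is shut. Now to the pin, with jaws turned across y.

```bash
python3 -m crank '[{"x":0,"y":0.02,"z":-0.04,"ax":0,"ay":0,"az":0,"claw":1},{"x":0,"y":0.06,"z":-0.08,"ax":0,"ay":0,"az":-0.06,"claw":0},{"x":0.02,"y":0.1,"z":-0.12,"ax":0,"ay":0,"az":-0.12,"claw":0},{"x":0.04,"y":0.135,"z":-0.14,"ax":0,"ay":0,"az":-0.18,"claw":0},{"x":0.06,"y":0.17,"z":-0.15,"ax":0,"ay":0,"az":-0.24,"claw":0}]' 20
python3 -c "
from h import *
go([.63,-.017,.19],q(90));print(r.read_state()['joint_positions'][6])"
```

```text
time: 34.63
ee_pos: [0.4652, 0.128, 0.1726]
eef_rot: [0.977, 0.215, 0.001, 0.001]
ft_force: [1.7, 0.1, -1.4]
width: 0.0194
shift [ 0.0888  0.2008 -0.017 ] turn [ 1.10e-03 -2.00e-04 -5.69e-01] calls~ 1.9
-0.16160606276139353
```

```bash
python3 -m crank '[{"x":0.089,"y":0.2,"z":-0.017,"ax":0,"ay":0,"az":-0.57,"claw":0},{"x":0.089,"y":0.2,"z":-0.017,"ax":0,"ay":0,"az":-0.57,"claw":0},{"x":0.089,"y":0.2,"z":-0.017,"ax":0,"ay":0,"az":-0.57,"claw":0},{"x":0.089,"y":0.2,"z":-0.017,"ax":0,"ay":0,"az":-0.57,"claw":0},{"x":0.089,"y":0.2,"z":-0.017,"ax":0,"ay":0,"az":-0.57,"claw":0}]' 20
python3 -c "
from h import *
go([.63,-.017,.19],q(90))"
```

```text
time: 35.05
ee_pos: [0.6216, -0.0121, 0.1864]
eef_rot: [0.864, 0.503, -0.0, -0.0]
ft_force: [0.7, 0.8, 1.5]
width: 0.043
shift [-0.0002  0.0097 -0.0036] turn [-2.000e-04  2.000e-04 -2.578e-01] calls~ 0.9
```

```bash
python3 -m crank '[{"x":0,"y":0,"z":0,"ax":0,"ay":0,"az":-0.258,"claw":0},{"x":0,"y":0,"z":0,"ax":0,"ay":0,"az":-0.258,"claw":0},{"x":0,"y":0,"z":0,"ax":0,"ay":0,"az":-0.258,"claw":0},{"x":0,"y":0,"z":0,"ax":0,"ay":0,"az":-0.258,"claw":0},{"x":0,"y":0,"z":0,"ax":0,"ay":0,"az":-0.258,"claw":0}]' 20
python3 -c "
from h import *
c=snap('wrist','w14.png');print(r.read_state()['ee_pos'],c['eye'])
a=c['color'];hsv=cv2.cvtColor(a,cv2.COLOR_BGR2HSV)
print('pred head,block',pix(c,[.568,-.014,.038]),pix(c,[.538,-.022,.036]))
m=cv2.inRange(hsv,(8,80,80),(28,255,255));m[225:]=0
n,l,st,ce=cv2.connectedComponentsWithStats(m)
for i in range(1,n):
  if st[i,4]>80: print('wood',ce[i].round(1),st[i])
m=(cv2.cvtColor(a,cv2.COLOR_BGR2GRAY)<110).astype(np.uint8);m[222:]=0
n,l,st,ce=cv2.connectedComponentsWithStats(m)
for i in range(1,n):
  if st[i,4]>80 and abs(ce[i][0]-320)<120: 
    pts=np.argwhere(l==i)[:,::-1].astype(np.float32);print('dark',ce[i].round(1),st[i],cv2.minAreaRect(pts))
u,v=map(int,pix(c,[.553,-.018,.035]));v=max(v,75);cv2.imwrite('pics/w14c.png',cv2.resize(a[v-75:v+75,u-100:u+100],None,fx=4,fy=4,interpolation=cv2.INTER_CUBIC));print(u-100,v-75)
"
```

```text
time: 35.47
ee_pos: [0.6204, -0.01, 0.1865]
eef_rot: [0.707, 0.708, 0.0, -0.0]
ft_force: [0.4, -0.2, 0.0]
width: 0.0434
[ 0.62035223 -0.00991034  0.18652327] [ 0.55401341 -0.0090453   0.34876854]
pred head,block (np.float64(310.97365849468173), np.float64(131.99426925064563)) (np.float64(301.5204969462499), np.float64(96.0375442761463))
wood [79.8 86.5] [  20   69  124   36 1268]
wood [313.8  99.5] [305  84  19  32 366]
wood [292.9 106.1] [282  91  23  32 451]
dark [310.6   1.6] [300   0  28   6  92] ((313.5, 2.5), (5.0, 27.0), 90.0)
dark [312.8 134.6] [302 121  24  26 391] ((313.22479248046875, 133.58258056640625), (23.658309936523438, 19.635440826416016), 73.3007583618164)
206 39
```

```bash
python3 -c "
from h import *
c=camera('wrist')
p=ray(c,313.2,133.2,.037);print(p, 'wood',ray(c,313.8,99.5,.036),ray(c,292.9,106.1,.036))
d=np.array([np.cos(np.radians(17)),np.sin(np.radians(17)),0]);t=p+.004*d;print(t)
go([t[0],t[1],.06],q(107))"
```

```text
[ 0.56903627 -0.01170672  0.037     ] wood [ 0.54078638 -0.01100327  0.036     ] [ 0.54614711 -0.02899129  0.036     ]
[ 0.57286149 -0.01053724  0.037     ]
shift [-0.0011 -0.0474  0.1267] turn [-1.000e-04 -4.000e-04 -1.522e-01] calls~ 0.7
```

```bash
python3 -m crank '[{"x":-0.001,"y":-0.0474,"z":0.02,"ax":0,"ay":0,"az":-0.05,"claw":0},{"x":-0.001,"y":-0.0474,"z":0.05,"ax":0,"ay":0,"az":-0.1,"claw":0},{"x":-0.001,"y":-0.0474,"z":0.09,"ax":0,"ay":0,"az":-0.15,"claw":0},{"x":-0.001,"y":-0.0474,"z":0.12,"ax":0,"ay":0,"az":-0.15,"claw":0},{"x":-0.001,"y":-0.0474,"z":0.125,"ax":0,"ay":0,"az":-0.15,"claw":0}]' 20
python3 -m crank '[{"x":0,"y":0,"z":0,"ax":0,"ay":0,"az":0,"claw":0},{"x":0,"y":0,"z":0,"ax":0,"ay":0,"az":0,"claw":0},{"x":0,"y":0,"z":0,"ax":0,"ay":0,"az":0,"claw":0},{"x":0,"y":0,"z":0,"ax":0,"ay":0,"az":0,"claw":0},{"x":0,"y":0,"z":0,"ax":0,"ay":0,"az":0,"claw":0}]' 20
python3 -c "
from h import *
go([.5728,-.0105,.0115],q(107))"
```

```text
time: 35.98
ee_pos: [0.5702, -0.0118, 0.0571]
eef_rot: [0.597, 0.802, -0.002, -0.002]
ft_force: [-1.2, -0.6, -0.7]
width: 0.0435
time: 36.4
ee_pos: [0.5738, -0.0106, 0.0633]
eef_rot: [0.596, 0.803, 0.001, 0.001]
ft_force: [-0.7, -0.4, -0.8]
width: 0.0435
shift [ 0.0004 -0.001   0.0518] turn [ 0.0009  0.0004 -0.001 ] calls~ 0.3
```

```bash
python3 -m crank '[{"x":0,"y":-0.001,"z":0.018,"ax":0,"ay":0,"az":0,"claw":0},{"x":0,"y":-0.001,"z":0.034,"ax":0,"ay":0,"az":0,"claw":0},{"x":0,"y":-0.001,"z":0.045,"ax":0,"ay":0,"az":0,"claw":0},{"x":0,"y":-0.001,"z":0.05,"ax":0,"ay":0,"az":0,"claw":0},{"x":0,"y":-0.001,"z":0.0515,"ax":0,"ay":0,"az":0,"claw":0}]' 30
python3 -m crank '[{"x":0,"y":0,"z":0,"ax":0,"ay":0,"az":0,"claw":1},{"x":0,"y":0,"z":0,"ax":0,"ay":0,"az":0,"claw":1},{"x":0,"y":0,"z":0,"ax":0,"ay":0,"az":0,"claw":1},{"x":0,"y":0,"z":0,"ax":0,"ay":0,"az":0,"claw":1},{"x":0,"y":0,"z":0,"ax":0,"ay":0,"az":0,"claw":1}]' 40
python3 -m crank '[{"x":0,"y":0,"z":0,"ax":0,"ay":0,"az":0,"claw":1},{"x":0,"y":0,"z":0,"ax":0,"ay":0,"az":0,"claw":1},{"x":0,"y":0,"z":0,"ax":0,"ay":0,"az":0,"claw":1},{"x":0,"y":0,"z":0,"ax":0,"ay":0,"az":0,"claw":1},{"x":0,"y":0,"z":0,"ax":0,"ay":0,"az":0,"claw":1}]' 40
```

```text
time: 36.82
ee_pos: [0.5715, -0.011, 0.0093]
eef_rot: [0.595, 0.803, -0.0, -0.001]
ft_force: [-0.3, 0.2, 0.5]
width: 0.0434
time: 37.23
ee_pos: [0.5723, -0.0111, 0.0108]
eef_rot: [0.595, 0.803, 0.0, 0.0]
ft_force: [-0.3, -0.9, 0.3]
width: 0.0178
time: 37.65
ee_pos: [0.5722, -0.0111, 0.0105]
eef_rot: [0.595, 0.803, 0.0, 0.0]
ft_force: [0.8, -0.4, 0.9]
width: 0.0156
```

```bash
python3 -m crank '[{"x":0,"y":0,"z":-0.015,"ax":0,"ay":0,"az":0,"claw":1},{"x":0,"y":0,"z":-0.04,"ax":0,"ay":0,"az":0,"claw":1},{"x":0,"y":0,"z":-0.08,"ax":0,"ay":0,"az":0,"claw":1},{"x":0,"y":0,"z":-0.12,"ax":0,"ay":0,"az":0,"claw":1},{"x":0,"y":0,"z":-0.14,"ax":0,"ay":0,"az":0,"claw":1}]' 40
python3 -c "
from h import *
go([.485,.195,.15],q(90))"
```

```text
time: 38.07
ee_pos: [0.5729, -0.0097, 0.1558]
eef_rot: [0.595, 0.804, 0.002, 0.001]
ft_force: [0.2, 0.1, -0.5]
width: 0.016
shift [ 0.2215 -0.0243  0.0057] turn [ 0.002  -0.0003  0.1483] calls~ 1.1
```

```bash
python3 -m crank '[{"x":0.2215,"y":-0.024,"z":0,"ax":0,"ay":0,"az":0.148,"claw":1},{"x":0.2215,"y":-0.024,"z":0,"ax":0,"ay":0,"az":0.148,"claw":1},{"x":0.2215,"y":-0.024,"z":0,"ax":0,"ay":0,"az":0.148,"claw":1},{"x":0.2215,"y":-0.024,"z":0,"ax":0,"ay":0,"az":0.148,"claw":1},{"x":0.2215,"y":-0.024,"z":0,"ax":0,"ay":0,"az":0.148,"claw":1}]' 40
python3 -m crank '[{"x":0,"y":0,"z":0,"ax":0,"ay":0,"az":0,"claw":1},{"x":0,"y":0,"z":0,"ax":0,"ay":0,"az":0,"claw":1},{"x":0,"y":0,"z":0.02,"ax":0,"ay":0,"az":0,"claw":1},{"x":0,"y":0,"z":0.05,"ax":0,"ay":0,"az":0,"claw":1},{"x":0,"y":0,"z":0.06,"ax":0,"ay":0,"az":0,"claw":1}]' 40
python3 -c "
from h import *
go([.485,.195,.04],q(90))"
```

```text
time: 38.48
ee_pos: [0.4889, 0.1823, 0.1515]
eef_rot: [0.707, 0.707, 0.0, 0.0]
ft_force: [0.1, 0.5, -0.3]
width: 0.016
time: 38.9
ee_pos: [0.4896, 0.1785, 0.0879]
eef_rot: [0.708, 0.706, -0.002, -0.0]
ft_force: [-0.8, -0.4, -0.8]
width: 0.0157
shift [ 0.0165 -0.0045  0.0478] turn [-0.0014  0.0008 -0.0011] calls~ 0.3
```

```bash
python3 -m crank '[{"x":0.0165,"y":-0.003,"z":0.01,"ax":0,"ay":0,"az":0,"claw":1},{"x":0.0165,"y":-0.003,"z":0.02,"ax":0,"ay":0,"az":0,"claw":1},{"x":0.0165,"y":-0.003,"z":0.03,"ax":0,"ay":0,"az":0,"claw":1},{"x":0.0165,"y":-0.003,"z":0.03,"ax":0,"ay":0,"az":0,"claw":1},{"x":0.0165,"y":-0.003,"z":0.03,"ax":0,"ay":0,"az":0,"claw":1}]' 40
python3 -m crank '[{"x":0,"y":0,"z":0,"ax":0,"ay":0,"az":0,"claw":1},{"x":0,"y":0,"z":0,"ax":0,"ay":0,"az":0,"claw":1},{"x":0,"y":0,"z":0,"ax":0,"ay":0,"az":0,"claw":1},{"x":0,"y":0,"z":0,"ax":0,"ay":0,"az":0,"claw":1},{"x":0,"y":0,"z":0,"ax":0,"ay":0,"az":0,"claw":1}]' 40
python3 -c "
from h import *
c=snap('wrist','w15.png');print(r.read_state()['ee_pos'],r.read_state()['eef_rot'])
cv2.imwrite('pics/w15c.png',cv2.resize(c['color'][0:230,190:460],None,fx=2.9,fy=2.6,interpolation=cv2.INTER_CUBIC))
print(pix(c,[.4165,.195,.044]))"
```

```text
time: 39.32
ee_pos: [0.4875, 0.1962, 0.0604]
eef_rot: [0.708, 0.707, -0.0, -0.0]
ft_force: [-0.1, 0.9, 1.0]
width: 0.0158
time: 39.73
ee_pos: [0.4874, 0.197, 0.0607]
eef_rot: [0.707, 0.707, 0.0, 0.0]
ft_force: [0.5, 0.1, -0.6]
width: 0.0158
[0.48737028 0.19701947 0.06058794] [7.07347589e-01 7.06865873e-01 1.28912816e-04 9.93294537e-05]
(np.float64(310.3959956219863), np.float64(105.82152427315573))
```

View pics/w15c.png

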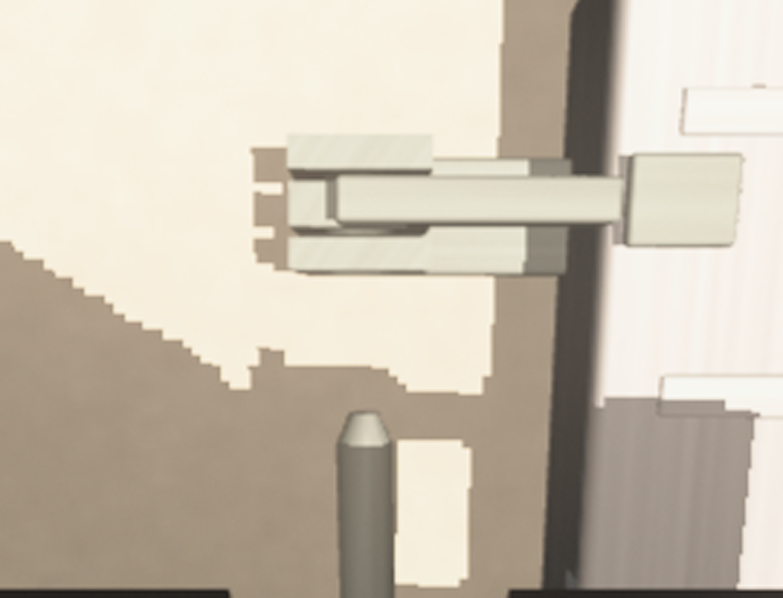

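Wrist crop: the lug hangs between the ears. The ear tops span u = 289.3–339.0 with the near face at v ≈ 104; the pin tip is at (315.9,158), straight.

```bash
python3 -c "
from h import *
c=camera('wrist');s=r.read_state();print(s['ee_pos'])
for n,u,v,z in (('earL',289.3,98,.044),('earR',339,98,.044),('near',314,103.8,.044),('far',314,52,.044),('tip',315.9,158.5,.0802),('shank',316.5,192,.0802)): print(n,ray(c,u,v,z).round(4))"
```

```text
[0.48732824 0.19703968 0.06052921]
earL [0.4128 0.1847 0.044 ]
earR [0.4128 0.209  0.044 ]
near [0.4155 0.1968 0.044 ]
far [0.3919 0.1969 0.044 ]
tip [0.438  0.1978 0.0802]
shank [0.4519 0.198  0.0802]
```

```bash
python3 -m crank '[{"x":-0.001,"y":0,"z":0.015,"ax":0,"ay":0,"az":0,"claw":1},{"x":-0.001,"y":0,"z":0.03,"ax":0,"ay":0,"az":0,"claw":1},{"x":-0.001,"y":0,"z":0.043,"ax":0,"ay":0,"az":0,"claw":1},{"x":-0.001,"y":0,"z":0.05,"ax":0,"ay":0,"az":0,"claw":1},{"x":-0.001,"y":0,"z":0.05,"ax":0,"ay":0,"az":0,"claw":1}]' 40
python3 -m crank '[{"x":0,"y":0,"z":0,"ax":0,"ay":0,"az":0,"claw":1},{"x":0,"y":0,"z":0,"ax":0,"ay":0,"az":0,"claw":1},{"x":0,"y":-0.006,"z":0,"ax":0,"ay":0,"az":0,"claw":1},{"x":0,"y":-0.012,"z":0,"ax":0,"ay":0,"az":0,"claw":1},{"x":0,"y":-0.018,"z":0,"ax":0,"ay":0,"az":0,"claw":1}]' 40
python3 -c "
from h import *
print(r.read_state()['ee_pos']);c=camera('wrist')
g=cv2.cvtColor(c['color'],cv2.COLOR_BGR2GRAY);cv2.imwrite('pics/w16.png',c['color'])"
```

```text
time: 40.25
ee_pos: [0.486, 0.1956, 0.0082]
eef_rot: [0.707, 0.707, -0.001, -0.001]
ft_force: [-0.4, 0.3, -0.5]
width: 0.0159
time: 40.67
ee_pos: [0.4686, 0.1962, 0.0107]
eef_rot: [0.707, 0.707, 0.0, 0.0]
ft_force: [0.1, -0.5, -0.3]
width: 0.0155
[0.46863579 0.19620004 0.01071325]
```

Tip at x ≈ 0.419. Inserting gently.

```bash
python3 -m crank '[{"x":0,"y":-0.003,"z":0,"ax":0,"ay":0,"az":0,"claw":1},{"x":0,"y":-0.006,"z":0,"ax":0,"ay":0,"az":0,"claw":1},{"x":0,"y":-0.009,"z":0,"ax":0,"ay":0,"az":0,"claw":1},{"x":0,"y":-0.012,"z":0,"ax":0,"ay":0,"az":0,"claw":1},{"x":0,"y":-0.012,"z":0,"ax":0,"ay":0,"az":0,"claw":1}]' 40
python3 -m crank '[{"x":0,"y":-0.003,"z":0,"ax":0,"ay":0,"az":0,"claw":1},{"x":0,"y":-0.006,"z":0,"ax":0,"ay":0,"az":0,"claw":1},{"x":0,"y":-0.009,"z":0,"ax":0,"ay":0,"az":0,"claw":1},{"x":0,"y":-0.012,"z":0,"ax":0,"ay":0,"az":0,"claw":1},{"x":0,"y":-0.012,"z":0,"ax":0,"ay":0,"az":0,"claw":1}]' 40
```

```text
time: 41.13
ee_pos: [0.4567, 0.1961, 0.0104]
eef_rot: [0.707, 0.707, -0.0, 0.0]
ft_force: [0.1, -0.1, -0.3]
width: 0.016
time: 41.55
ee_pos: [0.4446, 0.1961, 0.0104]
eef_rot: [0.707, 0.707, -0.0, -0.0]
ft_force: [0.3, 0.0, -1.4]
width: 0.0156
```

```bash
python3 -m crank '[{"x":0,"y":-0.004,"z":0,"ax":0,"ay":0,"az":0,"claw":1},{"x":0,"y":-0.008,"z":0,"ax":0,"ay":0,"az":0,"claw":1},{"x":0,"y":-0.011,"z":0,"ax":0,"ay":0,"az":0,"claw":1},{"x":0,"y":-0.013,"z":0,"ax":0,"ay":0,"az":0,"claw":1},{"x":0,"y":-0.013,"z":0,"ax":0,"ay":0,"az":0,"claw":1}]' 40
python3 -m crank '[{"x":0,"y":-0.001,"z":0,"ax":0,"ay":0,"az":0,"claw":1},{"x":0,"y":-0.002,"z":0,"ax":0,"ay":0,"az":0,"claw":1},{"x":0,"y":-0.003,"z":0,"ax":0,"ay":0,"az":0,"claw":1},{"x":0,"y":-0.003,"z":0,"ax":0,"ay":0,"az":0,"claw":1},{"x":0,"y":-0.003,"z":0,"ax":0,"ay":0,"az":0,"claw":1}]' 40
```

```text
time: 41.97
ee_pos: [0.4318, 0.1961, 0.0104]
eef_rot: [0.707, 0.707, -0.0, 0.0]
ft_force: [0.1, -0.2, -1.3]
width: 0.0158
time: 42.38
ee_pos: [0.4293, 0.1961, 0.0104]
eef_rot: [0.707, 0.707, 0.0, 0.0]
ft_force: [-0.2, -0.6, 0.1]
width: 0.0157
```

```bash
python3 -m crank '[{"x":0,"y":-0.0005,"z":0,"ax":0,"ay":0,"az":0,"claw":1},{"x":0,"y":-0.001,"z":0,"ax":0,"ay":0,"az":0,"claw":1},{"x":0,"y":-0.0015,"z":0,"ax":0,"ay":0,"az":0,"claw":1},{"x":0,"y":-0.002,"z":0,"ax":0,"ay":0,"az":0,"claw":1},{"x":0,"y":-0.002,"z":0,"ax":0,"ay":0,"az":0,"claw":1}]' 40
python3 -c "
from h import *
s=r.read_state();print(s['ee_pos'],s['ft_force'])"
```

```text
time: 42.8
ee_pos: [0.429, 0.196, 0.0108]
eef_rot: [0.708, 0.707, 0.001, 0.001]
ft_force: [7.3, 0.3, -4.1]
width: 0.0156
[0.4289759  0.19602916 0.0107756 ] [ 7.28714905  0.33268032 -4.13845262]
```

Contact force of 7 N at exactly the expected stop, so the head is seated. Releasing with a small opening and rising.

```bash
python3 -m crank '[{"x":0,"y":0,"z":0,"ax":0,"ay":0,"az":0,"claw":0.45},{"x":0,"y":0,"z":0,"ax":0,"ay":0,"az":0,"claw":0.45},{"x":0,"y":0,"z":0,"ax":0,"ay":0,"az":0,"claw":0.45},{"x":0,"y":0,"z":0,"ax":0,"ay":0,"az":0,"claw":0.45},{"x":0,"y":0,"z":0,"ax":0,"ay":0,"az":0,"claw":0.45}]' 20
python3 -m crank '[{"x":0,"y":0.002,"z":-0.01,"ax":0,"ay":0,"az":0,"claw":0.45},{"x":0,"y":0.002,"z":-0.03,"ax":0,"ay":0,"az":0,"claw":0.45},{"x":0,"y":0.002,"z":-0.06,"ax":0,"ay":0,"az":0,"claw":0.45},{"x":0,"y":0.03,"z":-0.09,"ax":0,"ay":0,"az":0,"claw":0.45},{"x":0,"y":0.05,"z":-0.12,"ax":0,"ay":0,"az":0,"claw":0.45}]' 20
python3 -m crank '[{"x":0,"y":0,"z":0,"ax":0,"ay":0,"az":0,"claw":0.45},{"x":0,"y":0,"z":0,"ax":0,"ay":0,"az":0,"claw":0.45},{"x":0,"y":0,"z":0,"ax":0,"ay":0,"az":0,"claw":0.45},{"x":0,"y":0,"z":0,"ax":0,"ay":0,"az":0,"claw":0.45},{"x":0,"y":0,"z":0,"ax":0,"ay":0,"az":0,"claw":0.45}]' 20
python3 -c "
from h import *
c=snap('wrist','w17.png');s=r.read_state();print(s['ee_pos'],s['ft_force'])
cv2.imwrite('pics/w17c.png',cv2.resize(c['color'][0:230,190:460],None,fx=2.9,fy=2.6,interpolation=cv2.INTER_CUBIC))"
```

```text
time: 43.22
ee_pos: [0.4273, 0.196, 0.0104]
eef_rot: [0.707, 0.707, -0.0, 0.0]
ft_force: [1.4, -1.6, -0.6]
width: 0.0235
time: 43.63
ee_pos: [0.4776, 0.196, 0.1325]
eef_rot: [0.707, 0.707, -0.0, -0.0]
ft_force: [1.4, 0.7, 0.1]
width: 0.0238
time: 44.05
ee_pos: [0.4762, 0.196, 0.1296]
eef_rot: [0.707, 0.707, -0.001, -0.0]
ft_force: [0.4, -0.1, 0.0]
width: 0.0241
[0.47635355 0.1959653  0.12971689] [-0.64804448  0.53850326 -0.6877864 ]
```

The viewer limit is reached, so I'll check numerically: pin head, pin tip, lid edge and bystanders.

```bash
python3 -c "
from h import *
c=camera('wrist');g=cv2.cvtColor(c['color'],cv2.COLOR_BGR2GRAY)
def scan(y,z,xs):
  o=[]
  for x in xs:
    u,v=pix(c,[x,y,z]); 
    o.append((round(x,4),int(g[int(round(v)),int(round(u))]) if 0<=v<225 else None))
  return o
print('head top along x z.038',scan(.197,.038,np.arange(.404,.446,.002)))
print('tip z.030',scan(.197,.030,np.arange(.374,.396,.002)))
m=(g<75).astype(np.uint8);m[225:]=0
n,l,st,ce=cv2.connectedComponentsWithStats(m)
for i in range(1,n):
  if 80<st[i,4]<3000 and abs(ce[i][0]-320)<80:
    q_=cv2.minAreaRect(np.argwhere(l==i)[:,::-1].astype(np.float32));x,y,w,h=st[i,:4];print(ce[i].round(1),st[i],q_,'xr',ray(c,ce[i][0],y,.038).round(4),ray(c,ce[i][0],y+h,.038).round(4))
T=camera('top');a=T['color'];o=cv2.imread('pics/top0.png')
for nme,p in (('tape',(432,254)),('stopper',(347,191)),('dish',(362,146)),('blade',(410,235))):
  d=cv2.absdiff(a,o)[p[1]-14:p[1]+14,p[0]-14:p[0]+14];print(nme,d.mean().round(2),d.max())
"
```

```text
head top along x z.038 [(np.float64(0.404), 225), (np.float64(0.406), 213), (np.float64(0.408), 215), (np.float64(0.41), 223), (np.float64(0.412), 220), (np.float64(0.414), 218), (np.float64(0.416), 141), (np.float64(0.418), 107), (np.float64(0.42), 105), (np.float64(0.422), 104), (np.float64(0.424), 77), (np.float64(0.426), 75), (np.float64(0.428), 75), (np.float64(0.43), 75), (np.float64(0.432), 74), (np.float64(0.434), 71), (np.float64(0.436), 134), (np.float64(0.438), 238), (np.float64(0.44), 238), (np.float64(0.442), 239), (np.float64(0.444), 239)]
tip z.030 [(np.float64(0.374), 240), (np.float64(0.376), 240), (np.float64(0.378), 239), (np.float64(0.38), 204), (np.float64(0.382), 213), (np.float64(0.384), 214), (np.float64(0.386), 214), (np.float64(0.388), 215), (np.float64(0.39), 177), (np.float64(0.392), 225), (np.float64(0.394), 221), (np.float64(0.396), 221)]
[318.1 145.4] [306 126  22  26 109] ((316.5, 138.5), (25.0, 21.0), 90.0) xr [0.4172 0.1979 0.038 ] [0.4355 0.1979 0.038 ]
[368.1 184.9] [365 148   8  77 342] ((368.278076171875, 185.99176025390625), (5.218644142150879, 76.2070083618164), 2.12109637260437) xr [0.4326 0.2338 0.038 ] [0.4904 0.2358 0.038 ]
tape 2.0 4
stopper 1.95 6
dish 1.99 4
blade 3.23 32
```

Head spans x 0.416–0.436 against the fork face at 0.4155, and the tip reaches 0.380, so the pin is through and seated. Handing in.

```bash
python3 -c "
from bench import close_job
print(close_job())"
```

```text
the job is handed in; nothing more can be done
None
```

The job is done and handed in at about 44 s of the 210 s allowed. I pried the lid up through the notch, laid the blade back on its rest and swung the lid right open. Both caps on the bench (only two were present) went into the case, I pressed the lid shut, and pushed the hasp pin home.

**Last checks:**
- **Lid:** it stopped hard at 48 mm, its shut height.
- **Pin:** the head spans x 0.416–0.436 m against the fork face at 0.4155 m. The tip is through at 0.380 m, which fits the 36 mm shank fully seated.
- **Caps:** a picture taken before closing showed both lying flat inside, and a scan of the top view found none left on the bench.
- **Bystanders:** the tape roll, stopper and dish match the first top picture. The blade shows only a small difference, which I take as a slight shift in its saddle.

**Not as planned:**
- Setting the blade down on its rest gave a brief 62 N reading at the wrist, under the 120 N limit.
- The final close-up of the pin could not be viewed because the picture limit was reached, so the pin was checked from pixel measurements only.

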